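Empty the tipping cup with its treadle

ROBOT

A 6-joint arm with a two-finger parallel gripper is mounted at the origin on a cart in front of the work surface, level with it; the furniture and walls round the work are solid. World frame = base frame: x ahead of the robot, y to its left, z up, the work surface at z = 0. Lengths are in m, angles in rad, forces in N, time in s.
With the tool pointing down it reaches from about 0.325 to 0.9 m from the base axis. Payload 6.1 kg.
Tool frame: the origin (TCP) lies midway between the tips of the shut fingers; the grasp point (between the pads) lies 19 mm behind it (bot.tcp_to_grasp is the z of the grasp point in the tool frame, in m); z points along the fingers, y is the direction in which the jaws open and shut (so a half turn about z gives the same grasp; the last joint's range is limited). The gripper opens to 87 mm and grips with 3 to 60 N. Pads are 19 mm wide; open, the fingers measure 117 mm over their backs; the gripper's body (75 mm by 190 mm) begins 51 mm behind the grasp point.
Start: joints at [1.147, 0.22, 1.526, -0, 1.395, -0.126], TCP at [0.183, 0.597, 0.202] pointing down, gripper open.
Joint ranges: [-2.98, 2.98], [-0.91, 2.08], [0.09, 2.57], [-1.24, 4.39], [0.2, 2.65], [-2.68, 2.68]. Speed limits (rad/s): [2.57, 2.57, 3.01, 3.14, 3.14, 3.14].

INTERFACE

Orientations are given as a rotation vector (axis times angle).
In Python, from workcell import sense, viewer, ticket, bot gives the robot as it stands.
- The arm moves only by the shell command python3 -m jog 'ROWS' [OPENING] [FORCE]. ROWS is text: rows parted by semicolons, each of 6 numbers parted by spaces: the shift along the tool's x, y, z in units of 40 mm (1.0 is 40 mm), then the turn, a rotation vector about the tool's x, y, z in units of 8 degrees (1.0 is 8 degrees). In form: tx ty tz rx ry rz; .... A call has 1 to 20 rows; each row is the pose to reach, as a shift and turn from the pose measured when the call began, along the tool's axes at that moment; what a row does not reach only later rows make up. A row lasts 1/10 s, in which the tool goes at most 50 mm and 8.59 degrees, less where a joint would pass 70% of its speed; a pose out of reach is approached as far as the arm can. A call with a gripper value outside its range is refused whole. OPENING is the opening, from 0 (shut) to 1 (fully open), set as the call begins (- or left out, the last holds). The fingers move at their own pace and stop on an object; FORCE is the grip in N (left out, the last holds). Time passes only in rows, so rows that repeat a pose let the fingers close. It gives the time, the measured TCP pose, the force and the opening at its end, in the units of the state.
- sense(): the state, without advancing time (a new reading comes with each control period).
- viewer.camera(name): name is "side" or "top" or "wrist"; returns a dict with "img" (420x560x3 uint8, red, green, blue), "fov_y" (degrees; the focal length in pixels is half the picture's height over the tangent of half this angle, whatever the lens; pixels are square), "cx", "cy" (the principal point, pixels), "extrinsics" (4x4, takes a point from world to camera coordinates). Camera axes: x right, y down, z forward; pixel columns grow to the right and rows downward; lengths in m; the calibration is good to about 2 mm. A picture is of the moment at which its call begins. There is no depth.
- ticket.close_job(): hands the job in, once; it reports no verdict.
The state is a dict: "t": time; "joints": joint angles; "joint_velocities": joint speeds; "joint_efforts": joint torques, N m; "tcp_pos": TCP position; "orientation": TCP orientation; "ft_force": force on the tool from outside, world axes, zero at the start; "torque": the same for the moment, N m; "grip_width": opening from 0.0 (shut) to 1.0 (fully open).
Only numpy, scipy, OpenCV 4.12 (cv2) and the standard library are available. Lean on these libraries where they do the work, as an engineer would, in place of code of your own. Each camera call takes 0.05 s, during which the arm holds its last target.

TASK

Take the catch tray by its handle and set it squarely on the small table of the cup tipper, with the handle to the front (the treadle's side). Then press the treadle down to its stop with the gripper so that the cup tips over and all three rubber stoppers drop into the tray, and let the treadle up so that the cup stands upright again. Leave the tray on the table with the stoppers in it, and do not disturb the other things on the bench.

Things in the scene. Friction and masses are not known exactly. Their poses are not given: they have to be found in the camera images.
- tipper: cup tipper, fixed: dark base 255 x 84 x 6 mm, a small flat table over it, and behind the table two grey posts (165 mm high, y = +-42 mm) that carry a tipping cup. Origin on the bench under the table's centre; -x is its front with the treadle, y left, z up. Base from x = -165 to 90 mm; a rack on the left post reaches y = 52 mm, z = 177 mm (27 mm more when pressed).
- table (a point): centre of the flat top of the table, 84 (x) x 90 mm (y), 60 mm above the bench, axes as the tipper's. The posts' front edges are at x = 41 mm from here and the upright cup's near side at x = 58 mm, 120 to 180 mm over the bench; space above the table is free. Pressed, the cup tips forward over the table, reaching x = -30 mm, never below 122 mm over the bench.
- treadle (a joint): angle of the treadle (rad): 0 at rest (spring), 0.35 at its stop below; springs back by itself. Hinge along the tipper's y at x = -15, z = 38 mm. Through a rack it tips the cup forward, 7.6 times as far (2.65 rad at the stop). 4 to 7 N on the pad starts it, about 8 N holds it at the stop.
- treadle_pad (a point): middle of the top of the treadle's black ribbed rubber pad, 50 (x) x 52 mm; at rest at x = -134, z = 68 mm of the tipper, at the stop 42 mm lower. The point moves with the treadle.
- cup_mid (a point): middle of the aluminium cup, a little conical, 66 mm across at the mouth, 53 mm at the foot, 60 mm high; at rest at x = 91, z = 150 mm of the tipper, upright. Turns with the cup.
- tray: loose grey open catch tray, about 200 g, 80 (x) x 78 (y) x 48 mm high, walls and floor 4 mm; origin under its centre. Its upright bow handle is outside its -x wall.
- tray_handle (a point): middle of the top bar of the tray's handle, 86 mm above the tray's underside, 45 mm from its origin in its -x; bar 14 mm thick (tray x), 72 mm long (tray y), 18 mm high (77 to 95 mm). Axes as the tray's.
- timer: white bench timer, 58 x 62 x 20 mm; bystander, origin under its centre
- carton: small beige carton, 55 x 85 x 35 mm; bystander, origin under its centre
- stopper_1: dark rubber stopper, 20 mm across, 24 mm high, one of three lying in the cup; origin under its centre
- stopper_1_mid (a point): middle of stopper_1
- stopper_2: dark rubber stopper, 20 mm across, 24 mm high, one of three lying in the cup; origin under its centre
- stopper_2_mid (a point): middle of stopper_2
- stopper_3: dark rubber stopper, 20 mm across, 24 mm high, one of three lying in the cup; origin under its centre
- stopper_3_mid (a point): middle of stopper_3

How it is judged:
On the way, in this order (a step that is already met when the one before it is completed fails the run):
1. the tray stands on the tipper's table, let go, all three stoppers still in the cup (x of tray_handle in the frame of table below -0.02 m and x of tray in the frame of table between -0.03 and 0.012 m and y of tray in the frame of table between -0.025 and 0.025 m and z of tray in the frame of table between -0.006 and 0.006 m and angle between tray's own z axis and vertical below 0.1 rad and linear speed of tray below 0.02 m/s and distance between each of stopper_1_mid, stopper_2_mid, stopper_3_mid and cup_mid below 0.045 m and angle between the x axis of tray and the x axis of tipper, either way round below 0.35 rad and contact force between the fingers and tray below 0.3 N), for 0.2 s.
2. the treadle is held down at its stop with the gripper (0.32 rad or more of 0.35) (value of joint treadle above 0.32 rad and contact force between the fingers and tipper above 1 N), for 0.3 s.
At the end, for the whole second after the job is handed in: All three stoppers lie at rest inside the tray; the tray stands upright on the table (its centre from 30 mm in front of to 12 mm behind the table's centre, 25 mm to either side), handle in front, at rest; the treadle is back up (under 0.05 rad) and the cup upright (0.3 rad) (x of stopper_1_mid in the frame of tray between -0.037 and 0.037 m and y of stopper_1_mid in the frame of tray between -0.036 and 0.036 m and z of stopper_1_mid in the frame of tray between 0 and 0.05 m and linear speed of each of stopper_1, stopper_2, stopper_3 below 0.05 m/s and x of stopper_2_mid in the frame of tray between -0.037 and 0.037 m and y of stopper_2_mid in the frame of tray between -0.036 and 0.036 m and z of stopper_2_mid in the frame of tray between 0 and 0.05 m and x of stopper_3_mid in the frame of tray between -0.037 and 0.037 m and y of stopper_3_mid in the frame of tray between -0.036 and 0.036 m and z of stopper_3_mid in the frame of tray between 0 and 0.05 m and x of tray_handle in the frame of table below -0.02 m and x of tray in the frame of table between -0.03 and 0.012 m and y of tray in the frame of table between -0.025 and 0.025 m and z of tray in the frame of table between -0.006 and 0.006 m and angle between tray's own z axis and vertical below 0.1 rad and linear speed of tray below 0.02 m/s and value of joint treadle below 0.05 rad and angle between cup_mid's own z axis and vertical below 0.3 rad); the robot touches nothing.
It fails at once if the timer or the carton is moved by more than 30 mm or tipped over (distance of any of timer, carton from where it was at the start of the episode above 0.03 m or angle between any of timer, carton's own z axis and vertical above 0.5 rad).
It also fails if it takes over 69 s, if anything falls off the work surface, if the arm or the gripper's body presses on something with over 40 N, if the wrist force passes 120 N, or if a joint passes its speed limit or range.

## Working session

There is one attempt and no reset: what is moved stays moved. The work goes in short steps, Python scripts to look and compute and a shell command to move; the robot and the scene stay as the last step left them, time stands still between calls to the robot, and variables do not carry over. Pictures are saved under pics/ and viewed, and the job is handed in when it is done.

```bash
ls; mkdir -p pics
python3 - <<'E'
from workcell import sense, viewer, bot
import cv2
s=sense(); print(s); print(bot.tcp_to_grasp)
for n in ("side","top","wrist"):
    c=viewer.camera(n); cv2.imwrite(f"pics/{n}0.png",c["img"][:,:,::-1]); print(n,c["fov_y"],c["cx"],c["cy"],c["extrinsics"].round(3).tolist() if hasattr(c["extrinsics"],'round') else c["extrinsics"])
E
```

```text
pics
{'t': 0.0, 'joints': array([ 1.14685576e+00,  2.21184148e-01,  1.52761241e+00, -5.40853579e-06,
        1.39468973e+00, -1.26092107e-01]), 'joint_velocities': array([-0.00029219, -0.00071813, -0.00141915, -0.00111957,  0.00056159,
        0.0004122 ]), 'joint_efforts': array([-3.37131196e-04, -4.94612575e+01, -3.87366593e+01,  6.96196128e-02,
        5.73663600e-02, -1.96520677e-04]), 'tcp_pos': array([0.18314462, 0.59688005, 0.20066261]), 'orientation': array([-4.66054580e-01, -3.10631465e+00,  2.86454146e-03]), 'ft_force': array([ 0.01141729, -0.55391815,  0.09605144]), 'torque': array([-0.00237294, -0.06224782,  0.02492354]), 'grip_width': 1.0004639087728453}
-0.0187
side 44.44869950483795 275.79134753912336 210.9079182839452 [[0.497, -0.868, 0.02, -0.334], [-0.566, -0.341, -0.75, 0.367], [0.658, 0.362, -0.661, 1.363], [0.0, 0.0, 0.0, 1.0]]
top 49.72301058583978 284.7181448069612 218.79449053310532 [[0.016, -0.999, 0.03, -0.078], [-0.992, -0.019, -0.128, 0.573], [0.129, -0.028, -0.991, 1.35], [0.0, 0.0, 0.0, 1.0]]
wrist 69.97729429568886 279.95894151913194 206.41142461451 [[0.293, 0.956, -0.001, -0.624], [0.923, -0.283, 0.261, -0.03], [0.249, -0.078, -0.965, 0.39], [0.0, 0.0, 0.0, 1.0]]
```

View pics/side0.png

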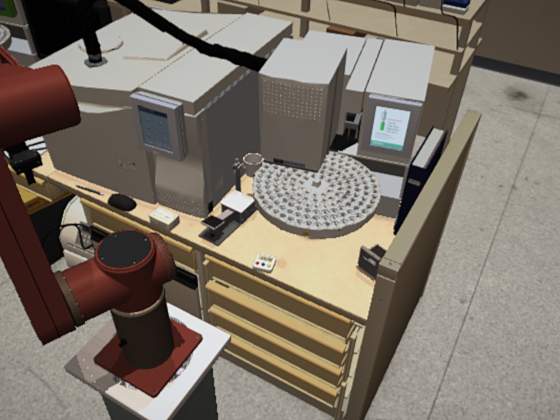

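View pics/top0.png

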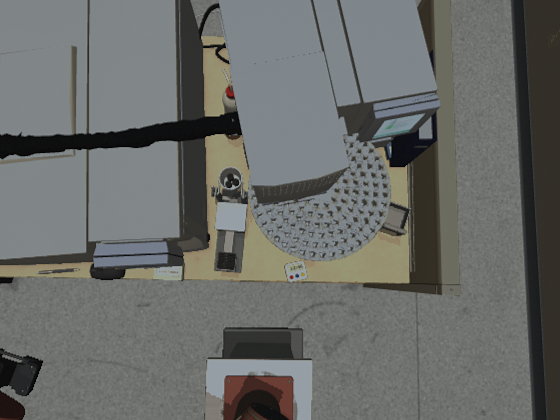

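View pics/wrist0.png

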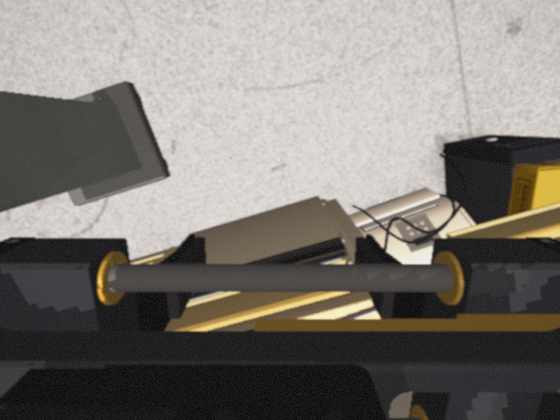

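```bash
cat > h.py <<'E'
import cv2,numpy as np
from workcell import sense, viewer, bot
def K(c):
    f=210/np.tan(np.radians(c["fov_y"])/2); return np.array([[f,0,c["cx"]],[0,f,c["cy"]],[0,0,1]])
def P(c): return K(c)@np.array(c["extrinsics"])[:3]
def proj(c,p):
    q=P(c)@np.append(p,1); return q[:2]/q[2]
def tri(c1,p1,c2,p2):
    X=cv2.triangulatePoints(P(c1),P(c2),np.array(p1,float).reshape(2,1),np.array(p2,float).reshape(2,1)); return (X[:3]/X[3]).ravel()
def atz(c,px,z):
    E=np.array(c["extrinsics"]);R=E[:3,:3];o=-R.T@E[:3,3]; d=R.T@np.linalg.inv(K(c))@np.array([px[0],px[1],1]); return o+d*(z-o[2])/d[2]
def zoom(c,x,y,w,h,s,name):
    im=c["img"][y:y+h,x:x+w,::-1]; im=cv2.resize(im,None,fx=s,fy=s,interpolation=cv2.INTER_CUBIC); cv2.imwrite("pics/"+name,im)
E
python3 - <<'E'
from h import *
t=viewer.camera("top"); s=viewer.camera("side")
zoom(t,195,155,110,85*0+130,5-.5,"tz.png"); zoom(t,360,180,70,70,8,"tray_t.png"); zoom(s,185,140,110,120,5,"sz.png"); zoom(s,345,225,60,70,8,"tray_s.png")
E
```

```text
(no output)
```

View pics/tz.png

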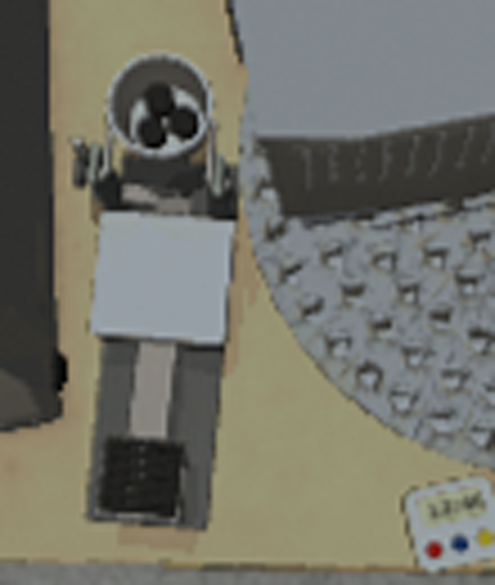

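View pics/tray_t.png

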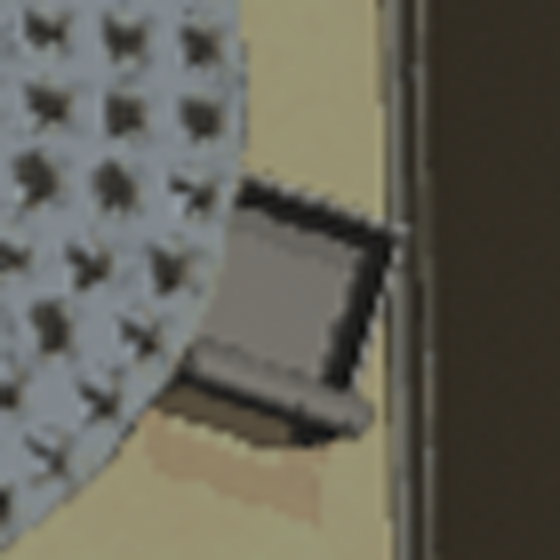

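View pics/sz.png

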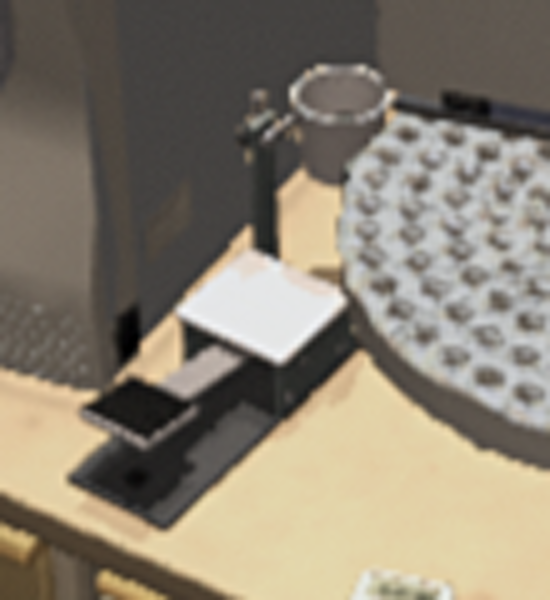

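View pics/tray_s.png

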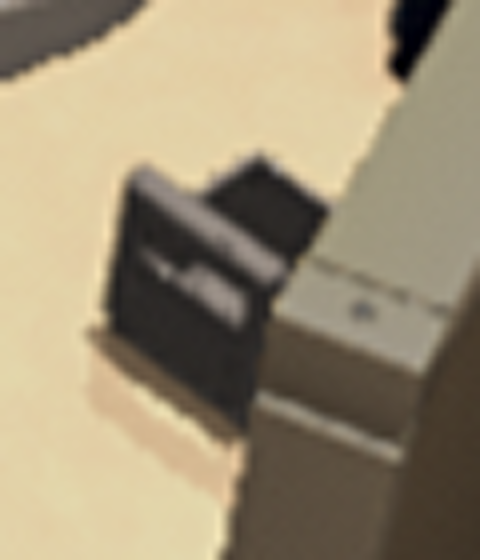

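Run:
```python
from h import *
t=viewer.camera("top"); s=viewer.camera("side")
T=lambda x,y:(360+x/8-.5,180+y/8-.5); S=lambda x,y:(345+x/8-.5,225+y/8-.5)
# bar ends (top face)
print("barL",tri(t,T(193,352),s,S(142,176))); print("barR",tri(t,T(362,418),s,S(278,272)))
print("tray backL",tri(t,T(247,183),s,S(260,160)), "backR", atz(t,T(393,240),.048))
print('bar L,R at z.09',atz(t,T(193,352),.09),atz(t,T(362,418),.09))
T2=lambda x,y:(195+x/4.5-.5,155+y/4.5-.5); S2=lambda x,y:(185+x/5-.5,140+y/5-.5)
# table corners: FL, FR, BR, BL
for n,a,b in [("FL",(92,330),(178,313)),("FR",(227,343),(279,361)),("BR",(238,222),(347,301)),("BL",(101,212),(248,252))]:
    print(n,tri(t,T2(*a),s,S2(*b)).round(4), atz(t,T2(*a),.06).round(4), atz(s,S2(*b),.06).round(4))
for n,a,b in [("padBL",(107,438),(133,378)),("padBR",(183,443),(197,408)),("padFR",(178,517),(149,444)),("padFL",(102,510),(82,408))]:
    print(n,tri(t,T2(*a),s,S2(*b)).round(4),atz(t,T2(*a),.068).round(4))
# rim
print('cup rim',atz(t,T2(159,106),.18),atz(s,S2(339,96),.18))
print('timer',atz(t,(295,271),.02),'carton',atz(t,(168,272),.035),atz(s,(164,217),.03))
# turntable rim, wall
print('tt',atz(t,T(235,230),.06),atz(t,T(120,430),.06)); print('wall',atz(t,T(395,60),.1),atz(t,T(395,500),.1))
```

```text
barL [ 0.55947435 -0.36117085  0.08831171]
barR [ 0.53605978 -0.42356086  0.09115248]
tray backL [ 0.6280401  -0.38931773  0.05292914] backR [ 0.60893231 -0.44854523  0.048     ]
bar L,R at z.09 [ 0.55888601 -0.36013902  0.09      ] [ 0.53550246 -0.42279082  0.09      ]
FL [0.54   0.1414 0.0564] [0.5397 0.1407 0.06  ] [0.5365 0.139  0.06  ]
FR [0.5313 0.0529 0.0602] [0.5327 0.051  0.06  ] [0.5305 0.0546 0.06  ]
BR [0.613  0.0493 0.0547] [0.6144 0.0458 0.06  ] [0.6058 0.0485 0.06  ]
BL [0.6202 0.1381 0.055 ] [0.6193 0.1376 0.06  ] [0.6152 0.1345 0.06  ]
padBL [0.4685 0.1282 0.0585] [0.4678 0.1274 0.068 ]
padBR [0.4665 0.0774 0.0574] [0.4653 0.0775 0.068 ]
padFR [0.4172 0.0794 0.0644] [0.417  0.0794 0.068 ]
padFL [0.4196 0.1304 0.0692] [0.4207 0.129  0.068 ]
cup rim [0.66623029 0.08949536 0.18      ] [0.6627255 0.0886146 0.18     ]
timer [ 0.41587721 -0.10277506  0.02      ] carton [0.40650795 0.27940848 0.035     ] [0.40540034 0.27622391 0.03      ]
tt [ 0.60967502 -0.38430081  0.06      ] [ 0.53240313 -0.33951271  0.06      ]
wall [ 0.66855772 -0.43468406  0.1       ] [ 0.5044873  -0.43144824  0.1       ]
```

Run:
```python
from h import *
t=viewer.camera("top"); s=viewer.camera("side")
zoom(t,370,90,100,215*0+200,3,"wt.png"); zoom(s,230,100,260,220,3,"ws.png")
```

```text
(no output)
```

View pics/wt.png

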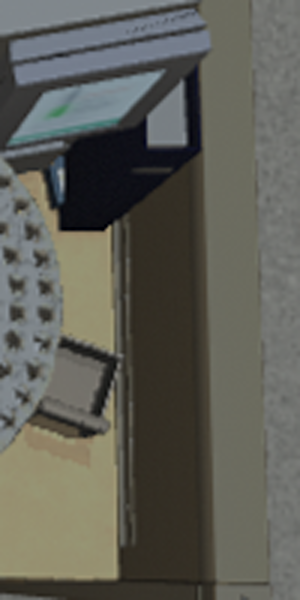

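View pics/ws.png

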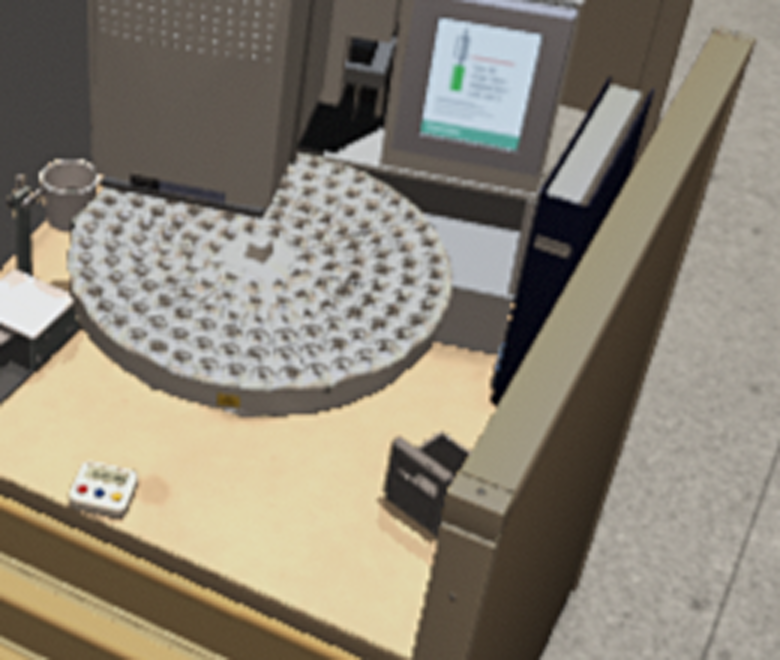

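Run:
```python
from h import *
t=viewer.camera("top"); s=viewer.camera("side")
print('wallcorner',tri(t,(437.4,283),s,(380.4,262.5)))
for z in (.0,.2): print(z,atz(t,(370+118/3,90+570/3),z))
print('tt right edge in top (389,185) ',[atz(t,(389.5,190),z).round(3) for z in (.05,.1,.15)])
# circle center: hub
print('hub',tri(t,(303,185),s,(317,183)))
# handle/body dims in side view: bar left end
```

```text
wallcorner [ 0.38724416 -0.46277563  0.23372659]
0.0 [ 0.39405875 -0.46111923  0.        ]
0.2 [ 0.39420959 -0.40010305  0.2       ]
tt right edge in top (389,185)  [array([ 0.668, -0.39 ,  0.05 ]), array([ 0.658, -0.376,  0.1  ]), array([ 0.648, -0.363,  0.15 ])]
hub [ 0.66623328 -0.13311383  0.16304209]
```

Run:
```python
from h import *
from scipy.optimize import least_squares
t=viewer.camera("top"); s=viewer.camera("side")
zoom(t,240,120,165,150,4.5,"ttt.png")
zoom(s,245,145,145,95,5.4,"tts.png")
```

```text
(no output)
```

View pics/ttt.png

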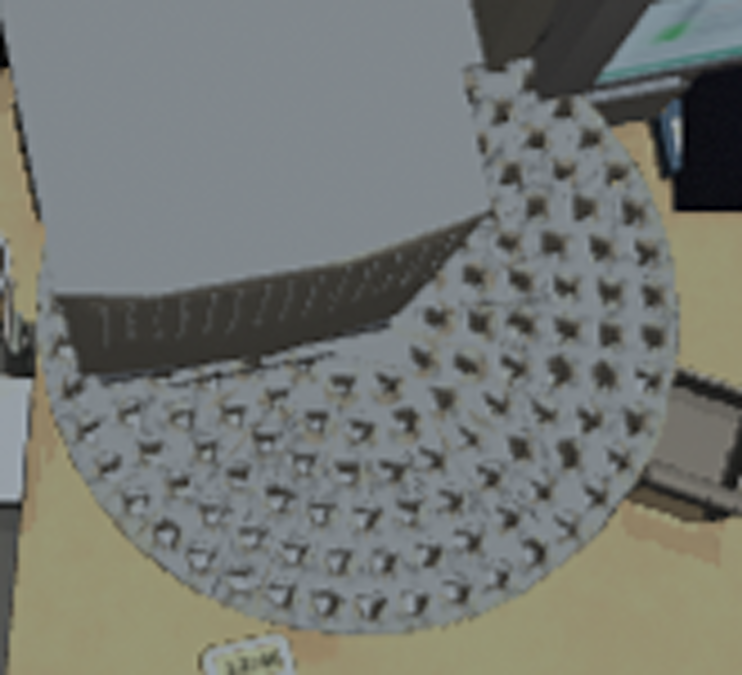

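View pics/tts.png

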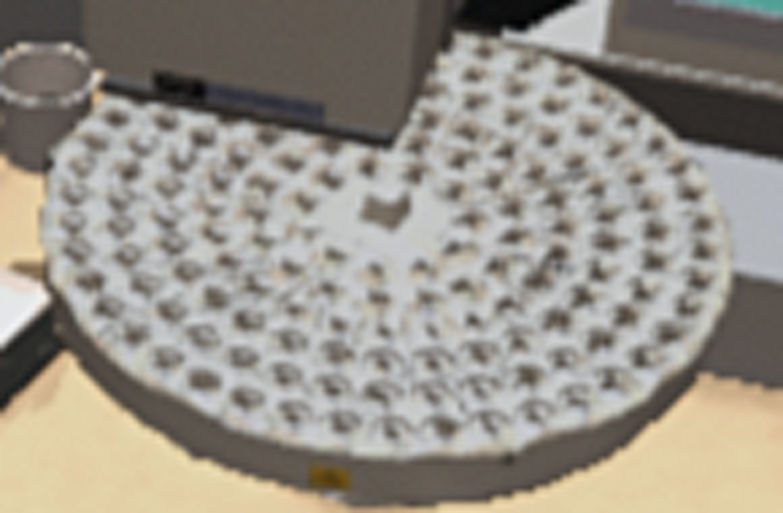

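Run:
```python
from h import *
from scipy.optimize import least_squares
t=viewer.camera("top"); s=viewer.camera("side")
pt=[(40,330),(60,435),(130,535),(250,610),(350,633),(500,600),(620,490),(665,400),(675,280),(640,170)]
ps=[(45,200),(60,295),(150,390),(260,438),(380,460),(510,447),(630,400),(705,320),(728,250),(700,160)]
pt=[(240+x/4.5-.5,120+y/4.5-.5) for x,y in pt]; ps=[(245+x/5.4-.5,145+y/5.4-.5) for x,y in ps]
def f(v):
    r=[]
    for c,pp in((t,pt),(s,ps)):
        for p in pp: r.append(np.hypot(*(atz(c,p,v[2])[:2]-v[:2]))-v[3])
    return r
o=least_squares(f,[.66,-.15,.1,.2]);print(o.x,np.array(o.fun).round(3))
# box front-bottom edge height / instrument left (top)
```

```text
[ 0.64283468 -0.15717945  0.18063135  0.19820955] [-0.003 -0.    -0.001 -0.001  0.001  0.    -0.002  0.     0.001  0.002
 -0.     0.001  0.003  0.002  0.003 -0.001 -0.003 -0.005 -0.001  0.005]
```

Run:
```python
from h import *
t=viewer.camera("top"); s=viewer.camera("side")
zoom(t,80,90,190,200,3,"it.png")
zoom(s,60,0,270,250,2.4,"is.png")
```

```text
(no output)
```

View pics/it.png

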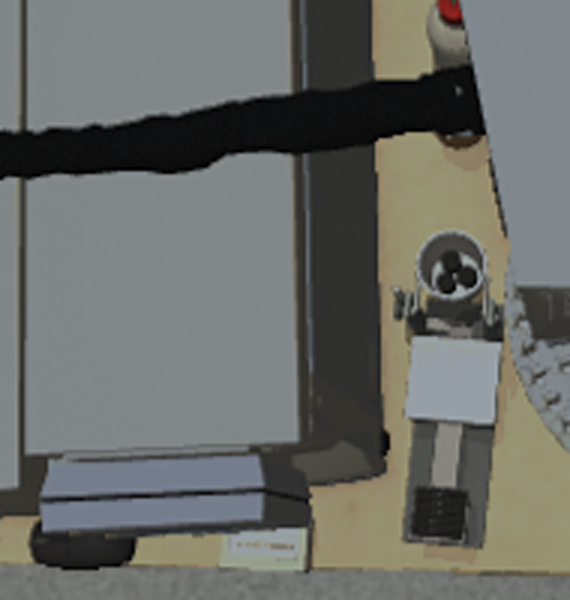

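View pics/is.png

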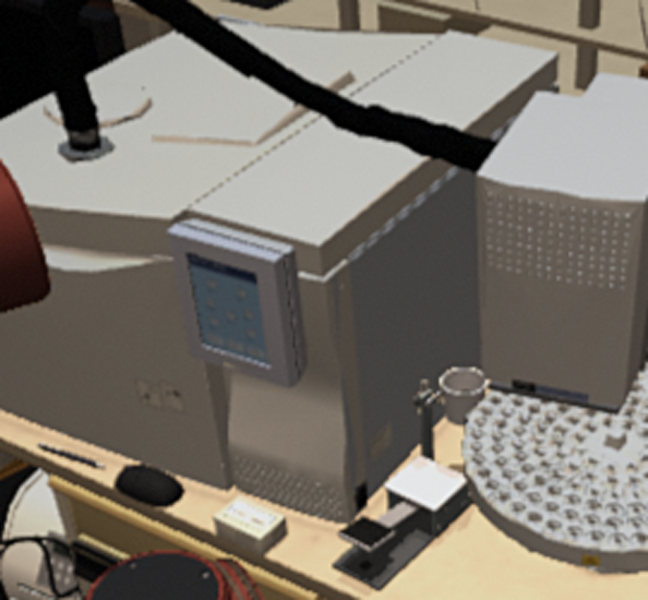

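Run:
```python
from h import *
t=viewer.camera("top"); s=viewer.camera("side")
T=lambda x,y:(80+x/3-.3,90+y/3-.3); S=lambda x,y:(60+x/2.4-.3,x*0+y/2.4-.3)
print('inst base right', [atz(t,T(386,472),z).round(3) for z in (0,.05,.1,.2)], atz(t,T(375,100),0))
print('inst top corner',tri(t,T(300,443),s,S(322,272)))
print('monitor TR front',tri(t,T(262,530),s,S(300,250)),tri(t,T(310,497),s,S(298,245)))
print('box corner low FL', tri(t,(240+75/4.5,120+380/4.5),s,(245+100/5.4,145+90/5.4)))
print('box corner low FR', tri(t,(240+390/4.5,120+322/4.5),s,(245+395/5.4,145+145/5.4)))
print('box corner top FL', tri(t,(240+50/4.5,120+295/4.5),s,S(483,180)))
print('carton corners z.035', [atz(t,T(*p),.035).round(3) for p in((222,530),(308,530),(306,570),(222,563))])
```

```text
inst base right [array([0.486, 0.167, 0.   ]), array([0.483, 0.16 , 0.05 ]), array([0.479, 0.153, 0.1  ]), array([0.473, 0.139, 0.2  ])] [0.88453591 0.19313414 0.        ]
inst top corner [0.47996697 0.16970102 0.42038323]
monitor TR front [0.42409218 0.16800176 0.47878237] [0.43371101 0.15470789 0.48269477]
box corner low FL [0.58683774 0.00592956 0.245541  ]
box corner low FR [ 0.61966966 -0.17068178  0.25467163]
box corner top FL [0.57614338 0.00815844 0.53999096]
carton corners z.035 [array([0.423, 0.323, 0.035]), array([0.424, 0.237, 0.035]), array([0.384, 0.238, 0.035]), array([0.39 , 0.321, 0.035])]
```

```bash
cat >> h.py <<'E'
from scipy.spatial.transform import Rotation as Ro
def Rdown(a):  # tool y at angle a, z down, x = y rotated +90
    y=np.array([np.cos(a),np.sin(a),0]); z=np.array([0,0,-1.]); return np.array([np.cross(y,z),y,z]).T
def rows(wps,s=None):
    s=s or sense(); R0=Ro.from_rotvec(s["orientation"]).as_matrix(); p0=s["tcp_pos"]
    for p,a in wps:
        d=R0.T@(np.array(p)-p0)/.04; r=Ro.from_matrix(R0.T@Rdown(a)).as_rotvec()/np.radians(8)
        print(*d.round(3),*r.round(3))
E
python3 - <<'E'
from h import *
s=sense(); print(Ro.from_rotvec(s["orientation"]).as_matrix().round(3))
D=np.radians
rows([((.17,.5,.26),D(66)),((.2,.38,.32),D(54)),((.27,.28,.33),D(40)),((.33,.18,.33),D(27)),((.37,.06,.33),D(14)),((.39,-.06,.33),D(3)),((.39,-.16,.33),D(-6)),((.40,-.25,.33),D(-14)),((.46,-.33,.33),D(-17)),((.50,-.37,.33),D(-18))])
E
```

```text
[[-0.956  0.293  0.   ]
 [ 0.293  0.956  0.   ]
 [-0.     0.    -1.   ]]
-0.395 -2.428 -1.456 0.0 0.0 0.867
-1.992 -5.076 -2.956 0.0 0.0 2.367
-4.399 -6.952 -3.206 0.0 -0.0 4.117
-6.566 -8.902 -3.206 0.0 -0.0 5.742
-8.402 -11.477 -3.206 0.0 -0.0 7.367
-9.76 -14.198 -3.206 0.0 -0.0 8.742
-10.494 -16.588 -3.206 0.0 -0.0 9.867
-11.393 -18.666 -3.206 0.0 -0.0 10.867
-13.414 -20.138 -3.206 0.0 -0.0 11.242
-14.663 -20.8 -3.206 0.0 -0.0 11.367
```

```bash
python3 -m jog '-0.2 -1.2 -0.7 0 0 0.4; -0.4 -2.4 -1.5 0 0 0.9; -1 -3.4 -2.1 0 0 1.5; -1.5 -4.3 -2.6 0 0 2; -2 -5.1 -3 0 0 2.4; -2.8 -5.7 -3.1 0 0 3; -3.6 -6.3 -3.2 0 0 3.6; -4.4 -7 -3.2 0 0 4.1; -5.1 -7.6 -3.2 0 0 4.7; -5.8 -8.2 -3.2 0 0 5.2; -6.6 -8.9 -3.2 0 0 5.7; -7.2 -9.8 -3.2 0 0 6.3; -7.8 -10.6 -3.2 0 0 6.8; -8.4 -11.5 -3.2 0 0 7.4; -8.9 -12.4 -3.2 0 0 7.9; -9.3 -13.3 -3.2 0 0 8.3; -9.8 -14.2 -3.2 0 0 8.7; -9.8 -14.2 -3.2 0 0 8.7'
python3 - <<'E'
from h import *
D=np.radians
rows([((.39,-.16,.33),D(-6)),((.40,-.25,.33),D(-14)),((.46,-.33,.33),D(-17)),((.51,-.38,.33),D(-18))]); print(sense()["joints"])
E
```

```text
t: 2.75
tcp_pos: [0.3916, -0.0646, 0.3295]
orientation: [2.164, 2.277, -0.002]
ft_force: [-0.1, -0.1, -0.1]
grip_width: 1.0
-2.381 -0.161 -0.009 -0.003 0.011 1.114
-4.641 -0.026 -0.006 -0.002 0.011 2.114
-6.714 1.371 -0.004 -0.002 0.011 2.489
-8.026 2.556 -0.003 -0.002 0.011 2.614
[-3.61310984e-01 -4.02127060e-01  1.87195177e+00 -1.54915042e-03
  1.67167560e+00 -4.12303784e-01]
```

```bash
python3 -m jog '-0.8 0 0 0 0 0.4; -1.6 -0.1 0 0 0 0.8; -2.4 -0.1 0 0 0 1.1; -3.2 -0.1 0 0 0 1.5; -3.9 0 0 0 0 1.8; -4.6 0.1 0 0 0 2.1; -5.3 0.5 0 0 0 2.2; -6 0.9 0 0 0 2.4; -6.7 1.4 0 0 0 2.5; -7.4 2 0 0 0 2.6; -7.8 2.4 0 0 0 2.6; -7.8 2.4 0 0 0 2.6'
python3 - <<'E'
from h import *
c=viewer.camera("wrist"); cv2.imwrite("pics/w1.png",c["img"][:,:,::-1]); c=viewer.camera("side"); cv2.imwrite("pics/s1.png",c["img"][:,:,::-1])
E
```

```text
t: 3.95
tcp_pos: [0.5048, -0.3717, 0.3284]
orientation: [-2.539, -1.849, 0.002]
ft_force: [-0.8, 0.5, -0.8]
grip_width: 0.999
```

View pics/w1.png

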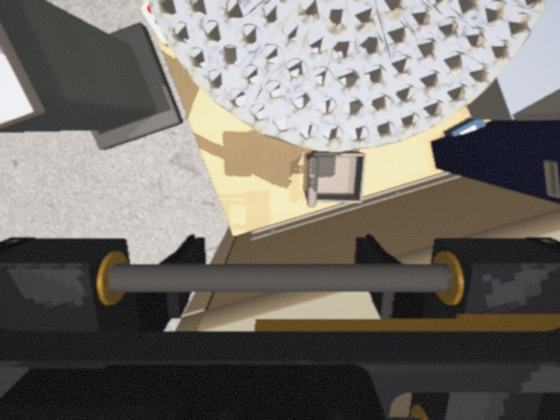

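View pics/s1.png

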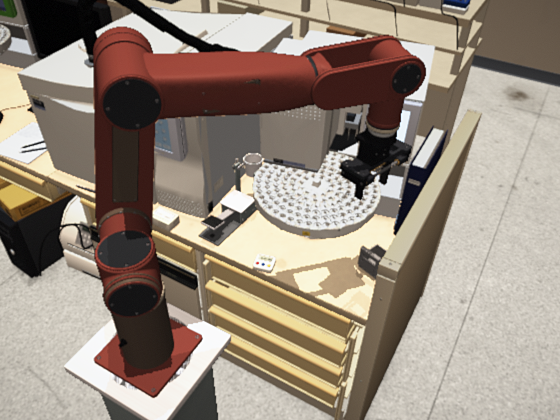

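Run:
```python
from h import *
c=viewer.camera("wrist"); zoom(c,290,135,90,90,7,"w1z.png")
```

```text
(no output)
```

View pics/w1z.png

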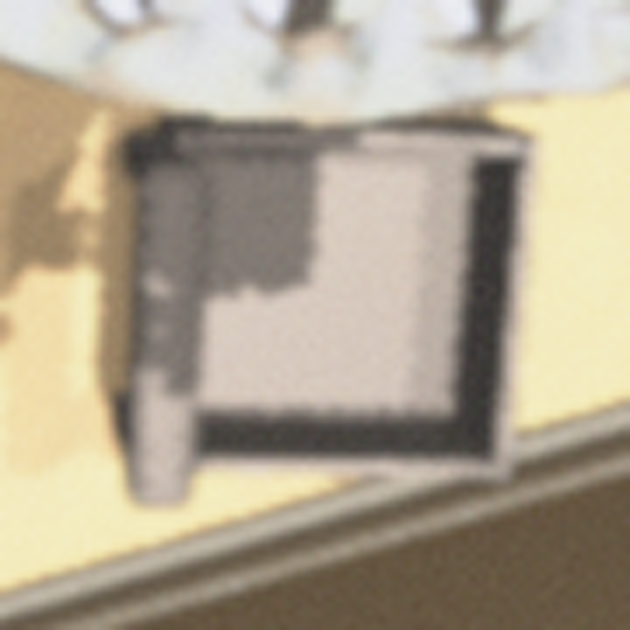

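Run:
```python
from h import *
w=viewer.camera("wrist"); W=lambda x,y:(290+x/7-.5,135+y/7-.5)
for z in(.09,.095): 
    a=atz(w,W(160,500),z);b=atz(w,W(174,155),z); print(z,a,b,(a+b)/2,np.linalg.norm(a-b),np.arctan2(*( (b-a)[[0,1]]*[-1,1])))
a=atz(w,W(508,475),.048);b=atz(w,W(535,140),.048);print('back',a,b,(a+b)/2,np.linalg.norm(a-b),np.arctan2(*( (b-a)[[0,1]]*[-1,1])))
t=viewer.camera("top");zoom(t,360,180,70,70,8,"tray_t2.png")
s=viewer.camera("side")
T=lambda x,y:(360+x/8-.5,180+y/8-.5)
print('tri back R',tri(t,T(395,238),w,W(508,475)),'back L',tri(t,T(247,183),w,W(535,140)))
print('tri barL',tri(t,T(196,350),w,W(174,150)),'barR',tri(t,T(362,416),w,W(160,500)))
S=lambda x,y:(345+x/8-.5,225+y/8-.5)
print('side barL',tri(s,S(142,172),w,W(174,150)))
```

```text
0.09 [ 0.53351871 -0.42481977  0.09      ] [ 0.55605724 -0.35721395  0.09      ] [ 0.54478798 -0.39101686  0.09      ] 0.0712638192207337 -0.3217939219234195
0.095 [ 0.53340565 -0.42336399  0.095     ] [ 0.55567738 -0.35655846  0.095     ] [ 0.54454152 -0.38996123  0.095     ] 0.07042023143105876 -0.3217939219234191
back [ 0.61172839 -0.45564345  0.048     ] [ 0.63533037 -0.38374428  0.048     ] [ 0.62352938 -0.41969386  0.048     ] 0.07567393079943947 -0.31718224238862247
tri back R [ 0.58872284 -0.41051307  0.17738478] back L [ 0.61428166 -0.36831574  0.13786647]
tri barL [ 0.55371772 -0.35018747  0.13478701] barR [ 0.53290828 -0.41420088  0.1211311 ]
side barL [ 0.55812542 -0.36026322  0.09123799]
```

View pics/tray_t2.png

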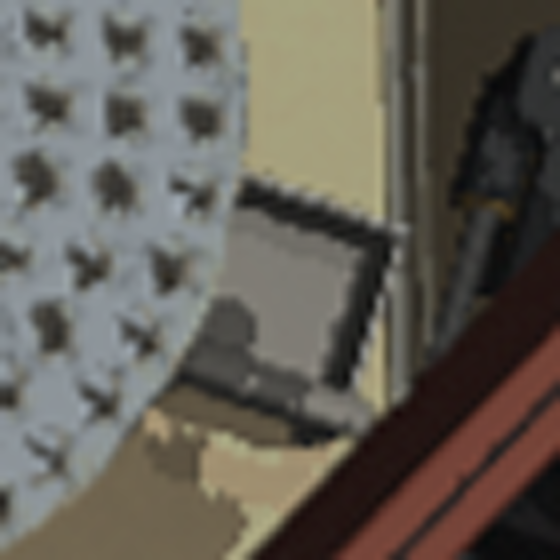

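Run:
```python
from h import *
s=sense();print(s["tcp_pos"],s["joints"].round(3))
rows([((.5462,-.386,.30),-.25),((.5462,-.386,.12),-.25),((.5462,-.386,.066),-.25)])
```

```text
[ 0.50315257 -0.37043897  0.33062324] [-7.600e-01  1.700e-01  1.347e+00 -1.000e-03  1.623e+00 -4.490e-01]
-0.039 1.143 0.767 0.005 0.013 -0.441
-0.031 1.139 5.267 0.005 0.013 -0.441
-0.028 1.138 6.617 0.005 0.013 -0.441
```

```bash
python3 -m jog '0 0.6 0.4 0 0 -0.2; 0 1.14 0.8 0 0 -0.44; 0 1.14 1.6 0 0 -0.44; 0 1.14 2.4 0 0 -0.44; 0 1.14 3.2 0 0 -0.44; 0 1.14 4 0 0 -0.44; 0 1.14 4.7 0 0 -0.44; 0 1.14 5.2 0 0 -0.44; -0.03 1.14 5.2 0 0 -0.44' 1
python3 - <<'E'
from h import *
s=sense();print(s["tcp_pos"],s["ft_force"])
c=viewer.camera("wrist"); cv2.imwrite("pics/w2.png",c["img"][:,:,::-1]);c=viewer.camera("side"); zoom(c,300,110,150,180,3,"s2.png")
E
```

```text
t: 5.15
tcp_pos: [0.544, -0.3837, 0.1191]
orientation: [-2.477, -1.925, 0.003]
ft_force: [-1.3, 0.6, -0.8]
grip_width: 1.002
[ 0.54403052 -0.38369129  0.11913559] [-1.2564063   0.63635078 -0.81011155]
```

View pics/w2.png

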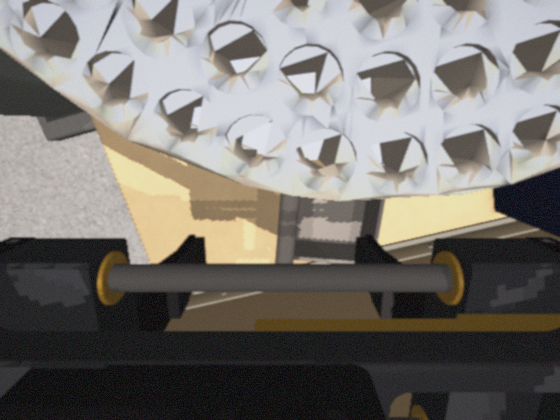

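View pics/s2.png

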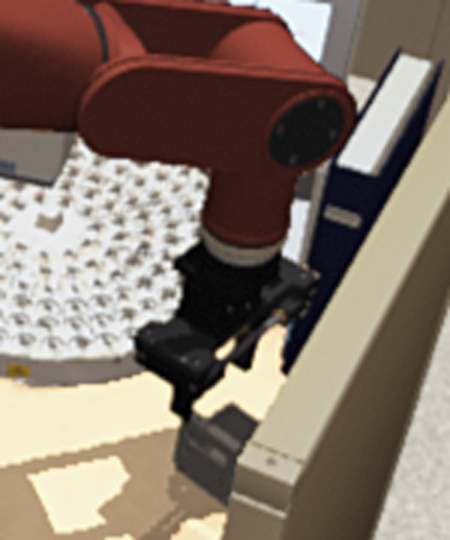

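```bash
python3 - <<'E'
from h import *
rows([((.5455,-.386,.066),-.25)])
E
python3 -m jog '0 0 0.6 0 0 0; -0.05 0 1.1 0 0 0; -0.05 0.05 1.3 0 0 0; -0.05 0.05 1.3 0 0 0; -0.05 0.05 1.3 0 0 0' 1
python3 -m jog '0 0 0 0 0 0; 0 0 0 0 0 0; 0 0 0 0 0 0; 0 0 0 0 0 0; 0 0 0 0 0 0; 0 0 0 0 0 0; 0 0 0 0 0 0; 0 0 0 0 0 0; 0 0 0 0 0 0; 0 0 0 0 0 0' 0 25
```

```text
-0.003 -0.017 1.438 0.007 0.015 0.0
t: 5.75
tcp_pos: [0.5485, -0.3892, 0.0734]
orientation: [2.478, 1.924, -0.001]
ft_force: [0.9, 0.3, -0.1]
grip_width: 1.0
t: 6.75
tcp_pos: [0.5484, -0.3891, 0.0733]
orientation: [2.478, 1.925, -0.001]
ft_force: [-2.0, 1.4, 2.1]
grip_width: 0.171
```

```bash
python3 -m jog '0 0 -0.2 0 0 0; 0 0 -0.5 0 0 0; 0 0 -0.8 0 0 0; 0 0 -1.2 0 0 0; 0 0 -1.5 0 0 0; 0 0 -1.5 0 0 0; 0 0 -1.5 0 0 0'
python3 - <<'E'
from h import *
c=viewer.camera("wrist"); cv2.imwrite("pics/w3.png",c["img"][:,:,::-1]);c=viewer.camera("side"); zoom(c,300,110,150,180,3,"s3.png")
E
```

```text
t: 7.45
tcp_pos: [0.5485, -0.3891, 0.134]
orientation: [2.477, 1.924, -0.001]
ft_force: [-1.2, 0.4, 0.0]
grip_width: 0.004
```

View pics/s3.png

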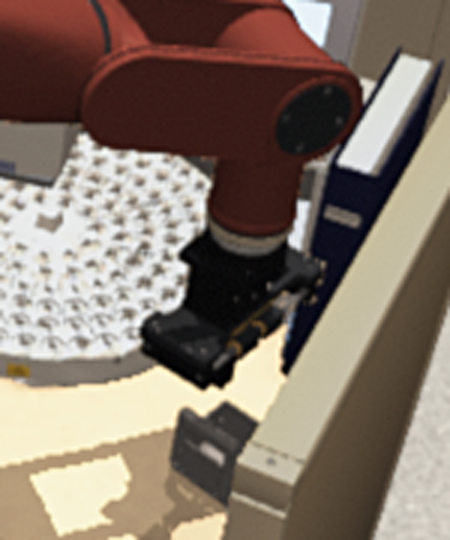

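View pics/w3.png

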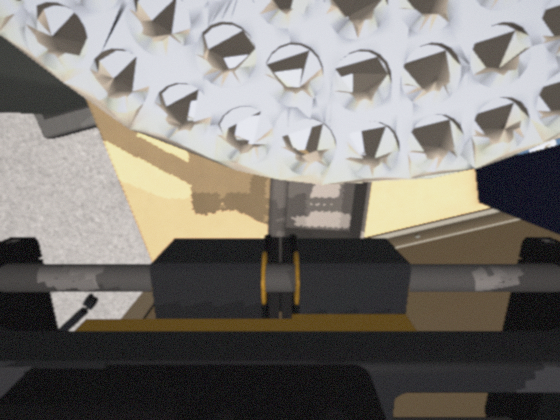

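```bash
python3 -m jog '0 0 0 0 0 0; 0 0 0 0 0 0;0 0 0 0 0 0;0 0 0 0 0 0;0 0 0 0 0 0; 0 0 0 0 0 0;0 0 0 0 0 0' 1 40
python3 - <<'E'
from h import *
for i in range(3):
    s=sense(); print(s["tcp_pos"],s["orientation"],s["joints"],s["ft_force"],s["grip_width"]); w=viewer.camera("wrist")
s=viewer.camera("side")
zoom(w,240,150,160,120,5,"w4.png"); zoom(s,345,225,60,70,8,"s4.png");
E
```

```text
t: 8.25
tcp_pos: [0.5479, -0.3885, 0.1326]
orientation: [2.479, 1.926, -0.002]
ft_force: [-0.5, 0.6, 1.0]
grip_width: 0.555
[ 0.54787558 -0.3885102   0.13256795] [ 2.47871296e+00  1.92551848e+00 -1.54373552e-03] [-0.73331412  0.37967693  1.46261623 -0.00152909  1.29665759 -0.48300038] [-0.52115883  0.61343183  1.04615426] 0.5550395266273501
[ 0.54789883 -0.38851508  0.13258667] [ 2.47870987e+00  1.92545023e+00 -1.47210387e-03] [-0.73331642  0.37966424  1.46259632 -0.00149059  1.29663851 -0.48297992] [-0.40010937 -0.08093912 -0.14366335] 0.6023405412456022
[ 0.54784392 -0.38852991  0.13255332] [ 2.47882552e+00  1.92542246e+00 -1.57095158e-03] [-0.73336142  0.37968473  1.46263456 -0.00154132  1.29666405 -0.48295206] [ 0.03644595 -0.23615085 -0.32105161] 0.6503723710381635
```

View pics/s4.png

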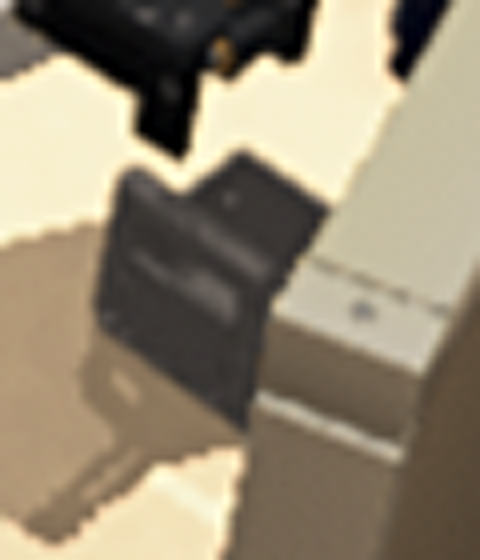

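View pics/w4.png

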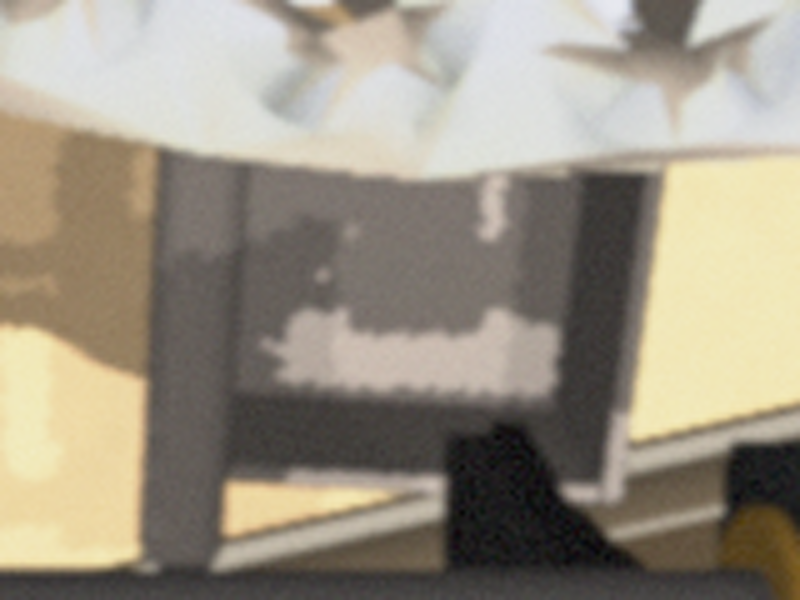

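```bash
python3 -m jog '0.05 -0.08 0.2 0 0 0; 0.05 -0.08 0.5 0 0 0; 0.05 -0.08 0.8 0 0 0; 0.05 -0.08 1.1 0 0 0; 0.05 -0.08 1.4 0 0 0; 0.05 -0.08 1.7 0 0 0; 0.05 -0.08 1.7 0 0 0; 0.05 -0.08 1.7 0 0 0; 0.05 -0.08 1.7 0 0 0' 1 40
```

```text
t: 9.35
tcp_pos: [0.5458, -0.3864, 0.0653]
orientation: [2.478, 1.925, -0.001]
ft_force: [0.6, -0.7, 0.4]
grip_width: 1.0
```

```bash
python3 -m jog '0 0 0 0 0 0; 0 0 0 0 0 0; 0 0 0 0 0 0; 0 0 0 0 0 0; 0 0 0 0 0 0; 0 0 0 0 0 0; 0 0 0 0 0 0; 0 0 0 0 0 0; 0 0 0 0 0 0; 0 0 0 0 0 0; 0 0 0 0 0 0; 0 0 0 0 0 0; 0 0 0 0 0 0; 0 0 0 0 0 0; 0 0 0 0 0 0' 0 40
python3 -m jog '0 0 -0.1 0 0 0; 0 0 -0.3 0 0 0; 0 0 -0.6 0 0 0; 0 0 -0.6 0 0 0; 0 0 -0.6 0 0 0'
python3 - <<'E'
from h import *
s=viewer.camera("side"); zoom(s,330,200,80,100,6,"s5.png"); w=viewer.camera("wrist"); cv2.imwrite("pics/w5.png",w["img"][:,:,::-1])
E
```

```text
t: 10.85
tcp_pos: [0.5458, -0.3864, 0.0653]
orientation: [2.478, 1.925, -0.001]
ft_force: [0.1, -0.2, -0.6]
grip_width: 0.155
t: 11.35
tcp_pos: [0.5463, -0.3868, 0.0904]
orientation: [2.476, 1.924, -0.001]
ft_force: [0.1, 0.2, -3.3]
grip_width: 0.158
```

View pics/s5.png

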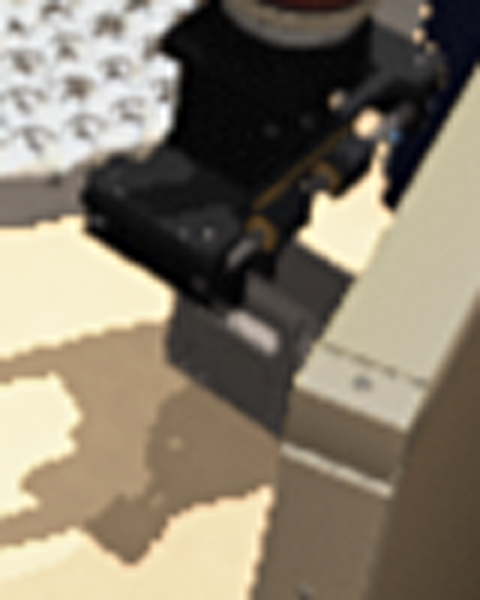

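View pics/w5.png

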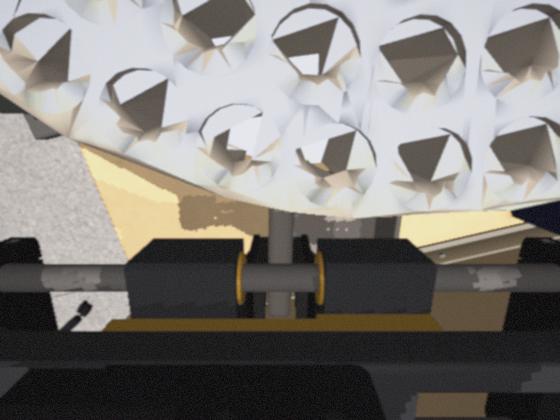

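Run:
```python
from h import *
from scipy.optimize import least_squares
t=viewer.camera("top"); s=viewer.camera("side")
T2=lambda x,y:(195+x/4.5-.5,155+y/4.5-.5); S2=lambda x,y:(185+x/5-.5,140+y/5-.5)
M=[(-42,45,60),(-42,-45,60),(42,-45,60),(42,45,60),(91,0,180)]
a=[(92,330),(227,343),(238,222),(101,212),(159,106)]; b=[(178,313),(279,361),(347,301),(248,252),(339,96)]
def f(v):
    r=[];c,sn=np.cos(v[2]),np.sin(v[2])
    for m,x,y in zip(M,a,b):
        w=np.array([v[0]+c*m[0]/1e3-sn*m[1]/1e3,v[1]+sn*m[0]/1e3+c*m[1]/1e3,m[2]/1e3])
        r+=list(proj(t,w)-T2(*x))+list(proj(s,w)-S2(*y))
    return r
o=least_squares(f,[.576,.094,-.06]);print(o.x,np.array(o.fun).reshape(-1,4).round(1))
x,y,th=o.x
h=np.array([x,y])+np.array([[np.cos(th),-np.sin(th)],[np.sin(th),np.cos(th)]])@[-.054,-.006];print('handle target',h)
rows([((.535,-.385,.20),-.25),((.48,-.36,.29),-.25),((.42,-.22,.29),-.2),((.40,-.05,.29),-.1),((.42,.08,.29),-.06),((.48,.09,.29),-.06)])
```

```text
[ 0.57504526  0.09448404 -0.06021518] [[-0.4  1.3 -0.8 -0.2]
 [-0.4  0.8  0.6  0.3]
 [-0.4  0.   1.7 -1.2]
 [ 0.2 -0.1  0.2 -0.9]
 [ 0.2  0.1  0.4 -0.5]]
handle target [0.52078206 0.09174457]
-0.046 -0.254 -2.781 0.014 0.02 0.001
0.213 -1.736 -5.035 0.014 0.02 0.001
3.234 -4.055 -5.048 0.014 0.02 -0.358
7.228 -5.591 -5.062 0.013 0.021 -1.074
10.501 -5.91 -5.071 0.012 0.021 -1.36
11.114 -4.519 -5.07 0.012 0.021 -1.36
```

```bash
python3 -m jog '0 0 -0.5 0 0 0; 0 -0.1 -1.1 0 0 0; 0 -0.2 -1.8 0 0 0; 0 -0.25 -2.5 0 0 0; 0 -0.3 -3.2 0 0 0; 0 -0.6 -3.9 0 0 0; 0.1 -1 -4.5 0 0 0; 0.2 -1.7 -5 0 0 0; 0.7 -2.3 -5 0 0 -0.1; 1.4 -2.8 -5 0 0 -0.2; 2.1 -3.3 -5 0 0 -0.3; 2.8 -3.8 -5 0 0 -0.4; 3.6 -4.3 -5 0 0 -0.5; 4.4 -4.6 -5 0 0 -0.6; 5.2 -4.9 -5 0 0 -0.7; 6 -5.2 -5 0 0 -0.8; 6.8 -5.5 -5 0 0 -0.9; 7.2 -5.6 -5 0 0 -1; 7.2 -5.6 -5 0 0 -1'
python3 - <<'E'
from h import *
rows([((.40,.05,.28),-.06),((.42,.09,.25),-.06),((.48,.09,.24),-.06),((.508,.0918,.20),-.06)])
E
```

```text
t: 13.45
tcp_pos: [0.3991, -0.0491, 0.2876]
orientation: [2.335, 2.098, -0.001]
ft_force: [1.1, 0.6, -2.8]
grip_width: 0.156
2.465 -0.243 0.182 0.014 0.017 -0.336
3.515 0.146 0.931 0.014 0.017 -0.336
3.675 1.637 1.183 0.014 0.017 -0.336
3.797 2.326 2.184 0.014 0.017 -0.336
```

```bash
python3 -m jog '0.8 -0.1 0 0 0 -0.1; 1.6 -0.2 0.1 0 0 -0.2; 2.4 -0.2 0.2 0 0 -0.3; 3 0 0.5 0 0 -0.34; 3.5 0.2 0.8 0 0 -0.34; 3.6 0.7 0.9 0 0 -0.34; 3.6 1.2 1.1 0 0 -0.34; 3.7 1.7 1.3 0 0 -0.34; 3.75 2 1.7 0 0 -0.34; 3.8 2.3 2.1 0 0 -0.34; 3.8 2.3 2.1 0 0 -0.34; 3.8 2.3 2.1 0 0 -0.34'
python3 - <<'E'
from h import *
s=viewer.camera("side"); zoom(s,170,100,150,150,4,"s6.png"); w=viewer.camera("wrist"); cv2.imwrite("pics/w6.png",w["img"][:,:,::-1]); t=viewer.camera("top"); zoom(t,180,140,110,120,5,"t6.png")
E
```

```text
t: 14.65
tcp_pos: [0.5066, 0.0913, 0.2028]
orientation: [2.286, 2.152, -0.003]
ft_force: [0.1, -0.5, -2.8]
grip_width: 0.155
```

View pics/s6.png

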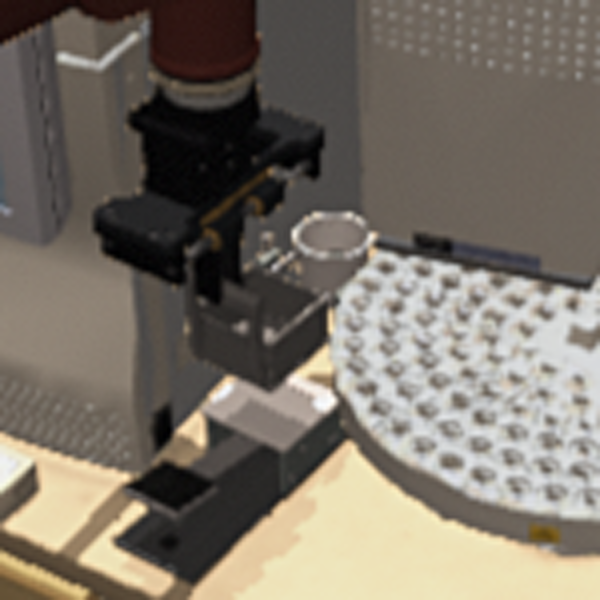

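View pics/w6.png

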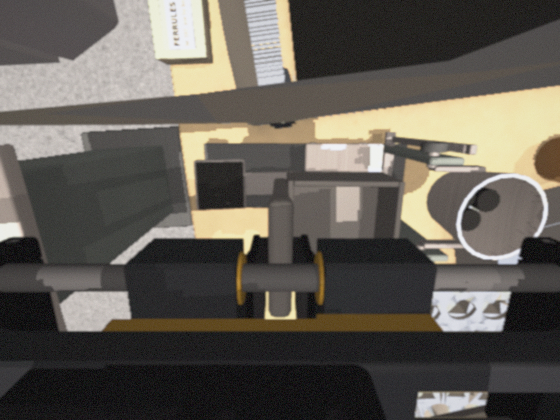

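View pics/t6.png

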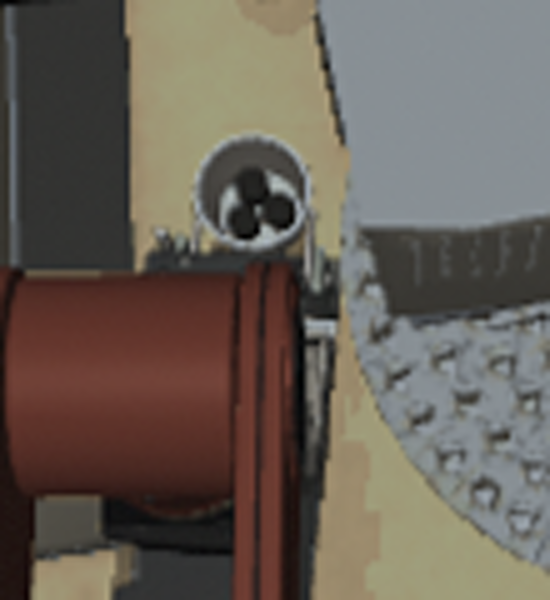

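Run:
```python
from h import *
w=viewer.camera("wrist"); zoom(w,180,120,240,130,3.3,"w6z.png")
```

```text
(no output)
```

View pics/w6z.png

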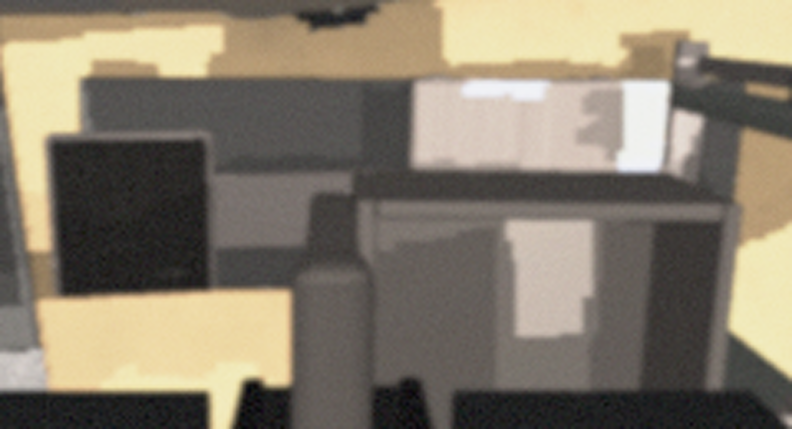

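Run:
```python
from h import *
w=viewer.camera("wrist"); s=sense(); W=lambda x,y:(180+x/3.3-.4,120+y/3.3-.4)
th=-.06;o=np.array([.575,.0945]);Rt=np.array([[np.cos(th),np.sin(th)],[-np.sin(th),np.cos(th)]])
def F(p): return (Rt@(p[:2]-o)*1000).round(1)
zb=s["tcp_pos"][2]-.0653
print('tcp',F(s["tcp_pos"]))
print('table FL (-42,45)',F(atz(w,W(410,82),.06)),'BL (42,45)',F(atz(w,W(668,82),.06)))
print('tray BL outer top',F(atz(w,W(735,203),zb+.048)),'FL',F(atz(w,W(372,203),zb+.048)))
print('bar far end top',F(atz(w,W(333,264),zb+.095)))
print('pad FL BL',F(atz(w,W(50,137),.068)),F(atz(w,W(210,137),.068)))
c=viewer.camera("side")
```

```text
tcp [-67.5  -6.6]
table FL (-42,45) [-43.   44.6] BL (42,45) [40.7 44.6]
tray BL outer top [13.7 28.3] FL [-60.6  28.3]
bar far end top [-68.8  27.2]
pad FL BL [-158.7   27.8] [-107.4   27.8]
```

Run:
```python
from h import *
th=-.06;o=np.array([.575,.0945]);R=np.array([[np.cos(th),-np.sin(th)],[np.sin(th),np.cos(th)]])
p=o+R@[-.053,.001]
rows([((*p,.19),th),((*p,.135),th),((*p,.128),th)])
```

```text
0.19 0.363 0.359 0.025 0.017 0.005
0.193 0.358 1.734 0.025 0.017 0.005
0.194 0.357 1.909 0.025 0.017 0.005
```

```bash
python3 -m jog '0.1 0.2 0.1 0 0 0; 0.2 0.36 0.3 0 0 0; 0.2 0.36 0.6 0 0 0; 0.2 0.36 0.9 0 0 0; 0.2 0.36 1.2 0 0 0; 0.2 0.36 1.5 0 0 0; 0.2 0.36 1.7 0 0 0; 0.2 0.36 1.7 0 0 0; 0.2 0.36 1.7 0 0 0'
python3 - <<'E'
from h import *
print(sense()["tcp_pos"]);s=viewer.camera("side"); zoom(s,170,110,120,150,4.2,"s7.png"); w=viewer.camera("wrist"); zoom(w,180,120,240,130,3.3,"w7z.png")
E
```

```text
t: 15.85
tcp_pos: [0.5223, 0.0989, 0.1364]
orientation: [2.283, 2.152, 0.001]
ft_force: [-0.0, 1.6, -1.7]
grip_width: 0.153
[0.52230613 0.09890387 0.1363818 ]
```

View pics/s7.png

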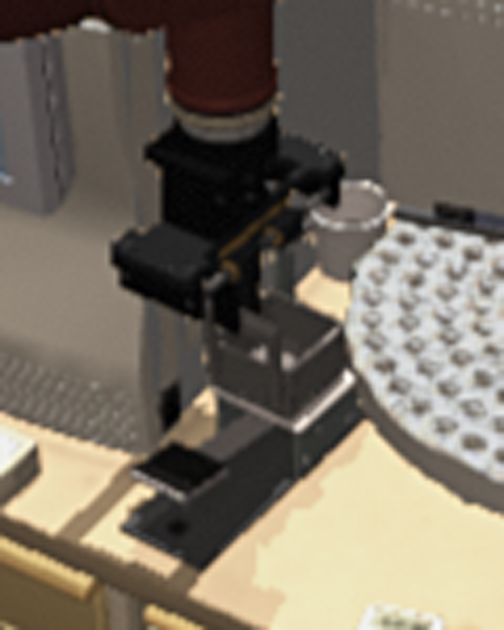

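View pics/w7z.png

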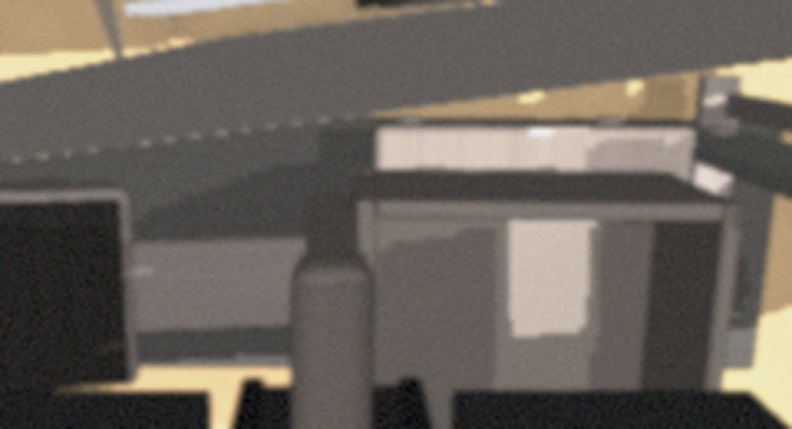

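```bash
python3 -m jog '0 0 0.1 0 0 0; 0 0 0.2 0 0 0; 0 0 0.25 0 0 0; 0 0 0.25 0 0 0'; python3 -c "
from h import *
s=sense();print(s['tcp_pos'],s['ft_force'])"
```

```text
t: 16.35
tcp_pos: [0.5225, 0.0989, 0.1266]
orientation: [2.283, 2.151, 0.002]
ft_force: [-0.6, 0.4, -2.6]
grip_width: 0.156
[0.52248002 0.09890536 0.12657182] [-0.58400029  0.37379647 -2.60581029]
```

Still hanging; about 1–2 mm to go.

```bash
python3 -m jog '0 0 0.03 0 0 0; 0 0 0.05 0 0 0; 0 0 0.05 0 0 0'; python3 -m jog '0 0 0.03 0 0 0; 0 0 0.05 0 0 0; 0 0 0.05 0 0 0'
```

```text
t: 16.65
tcp_pos: [0.5228, 0.0986, 0.1255]
orientation: [2.283, 2.151, 0.002]
ft_force: [-3.2, -1.4, 3.6]
grip_width: 0.151
t: 16.95
tcp_pos: [0.5231, 0.0982, 0.1254]
orientation: [2.282, 2.15, 0.002]
ft_force: [-4.9, -3.0, 11.3]
grip_width: 0.151
```

```bash
python3 -m jog '0 0 -0.02 0 0 0; 0 0 -0.02 0 0 0; 0 0 -0.02 0 0 0; 0 0 -0.02 0 0 0; 0 0 -0.02 0 0 0; 0 0 -0.02 0 0 0; 0 0 -0.02 0 0 0' 0.8
python3 -m jog '0 0 -0.3 0 0 0; 0 0 -0.8 0 0 0; 0 0 -1.4 0 0 0; 0 -0.2 -2 0 0 0; 0 -0.5 -2.3 0 0 0; 0 -1.2 -2.4 0 0 0; 0 -2 -2.4 0 0 0; 0 -2 -2.4 0 0 0'
python3 - <<'E'
from h import *
print(sense()["tcp_pos"]);s=viewer.camera("side"); zoom(s,180,140,110,120,5,"s8.png"); w=viewer.camera("wrist"); cv2.imwrite("pics/w8.png",w["img"][:,:,::-1])
E
```

```text
t: 17.65
tcp_pos: [0.523, 0.0982, 0.126]
orientation: [2.282, 2.15, 0.001]
ft_force: [0.7, -0.2, 0.1]
grip_width: 0.708
t: 18.45
tcp_pos: [0.4403, 0.1037, 0.2225]
orientation: [2.281, 2.151, 0.002]
ft_force: [0.5, -1.1, 0.5]
grip_width: 0.799
[0.4403337  0.10374108 0.22245723]
```

View pics/s8.png

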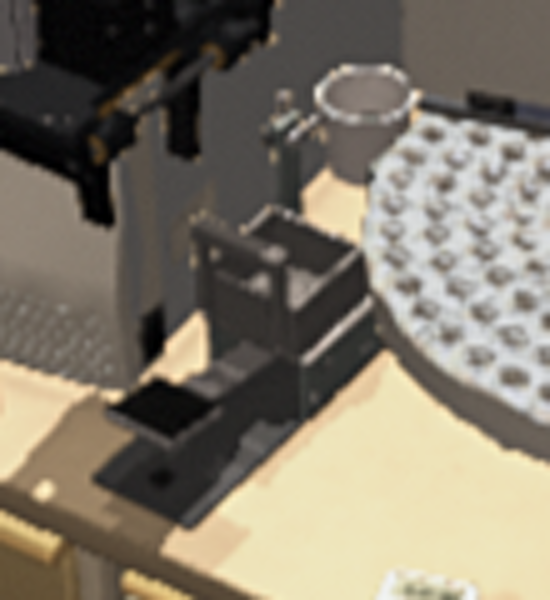

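View pics/w8.png

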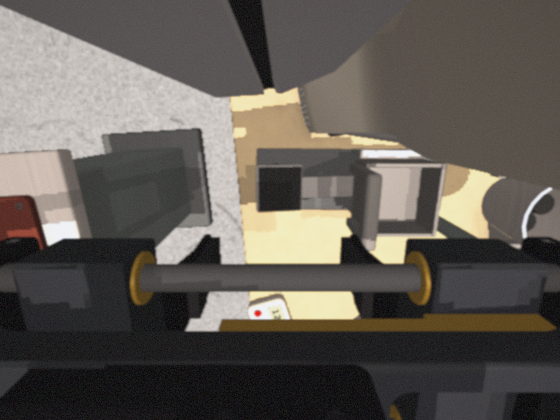

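Run:
```python
from h import *
w=viewer.camera("wrist"); zoom(w,245,135,220,120,3.6,"w8z.png")
```

```text
(no output)
```

View pics/w8z.png

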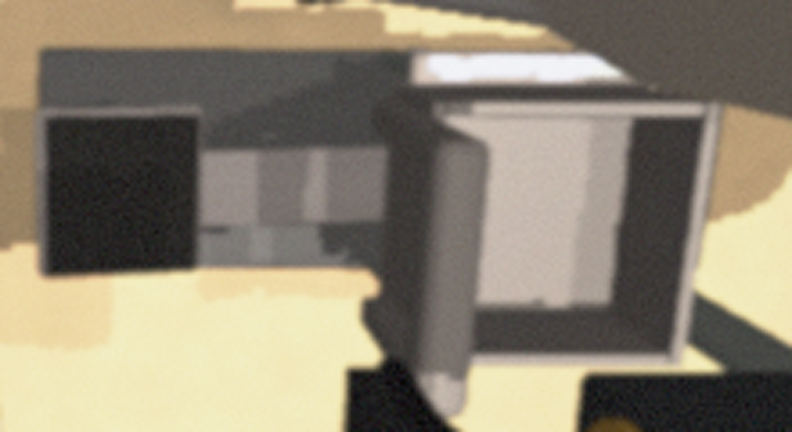

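Run:
```python
from h import *
w=viewer.camera("wrist"); W=lambda x,y:(245+x/3.6-.4,135+y/3.6-.4)
th=-.06;o=np.array([.575,.0945]);Rt=np.array([[np.cos(th),np.sin(th)],[-np.sin(th),np.cos(th)]])
def F(p): return (Rt@(p[:2]-o)*1000).round(1)
print('BL,BR',F(atz(w,W(717,104),.108)),F(atz(w,W(684,360),.108)))
print('bar',F(atz(w,W(463,135),.155)),F(atz(w,W(443,412),.155)))
print('pad',[F(atz(w,W(*p),.068)) for p in((40,108),(200,110),(196,268),(42,273))],'FL',F(atz(w,W(410,50),.06)))
rows([((*(o+Rt.T@[-.128,-.0]),.18),th),((*(o+Rt.T@[-.128,-.0]),.10),th),((*(o+Rt.T@[-.128,-.0]),.078),th)])
print(sense()["joints"])
```

```text
BL,BR [29.9 35.6] [ 31.1 -39.5]
bar [-54.5  34.3] [-53.7 -35.4]
pad [array([-159.4,   29.3]), array([-109.5,   28.7]), array([-109.9,  -22.6]), array([-159.9,  -24.2])] FL [-43.1  46.5]
-0.019 0.083 1.06 0.048 0.024 0.004
-0.012 0.069 3.06 0.048 0.024 0.004
-0.01 0.066 3.61 0.048 0.024 0.004
[ 0.05863906 -0.21683169  1.92560261 -0.00416464  1.42662051  0.1187258 ]
```

Run:
```python
from h import *
s=viewer.camera("side")
for y in (.155,.165): print([(z,proj(s,(.43,y,z)).round(0)) for z in (.2,.25,.3,.35,.4,.48)])
print('corner px',60+298/2.4,383/2.4)
zoom(s,90,60,150,180,3.3,"mon.png")
```

```text
[(0.2, array([194., 185.])), (0.25, array([192., 172.])), (0.3, array([191., 158.])), (0.35, array([189., 144.])), (0.4, array([187., 129.])), (0.48, array([185., 103.]))]
[(0.2, array([191., 184.])), (0.25, array([189., 171.])), (0.3, array([188., 157.])), (0.35, array([186., 143.])), (0.4, array([185., 128.])), (0.48, array([182., 102.]))]
corner px 184.16666666666669 159.58333333333334
```

View pics/mon.png

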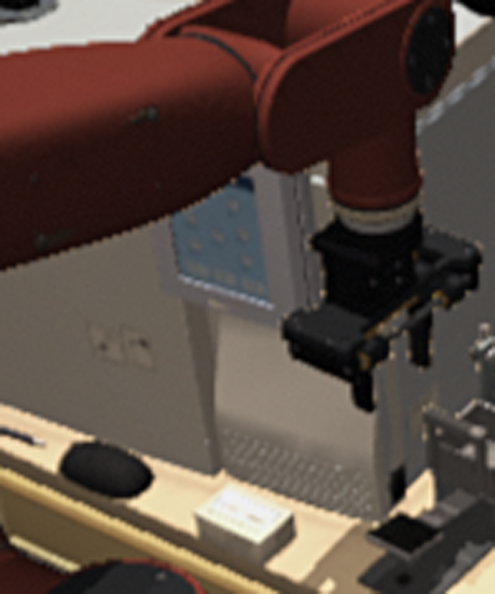

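Run:
```python
from h import *
rows([((.365,.107,.21),-.06),((.365,.107,.20),np.pi/2-.06),((.365,.107,.13),np.pi/2-.06)])
```

```text
-0.023 -1.97 0.291 0.043 0.024 0.003
-0.022 -1.972 0.541 0.014 0.053 -11.247
-0.016 -1.982 2.291 0.014 0.053 -11.247
```

```bash
python3 -m jog '0 -0.7 0 0 0 0; 0 -1.4 0.1 0 0 0; 0 -1.95 0.3 0 0 -0.5; 0 -1.95 0.4 0 0 -1.4; 0 -1.95 0.5 0 0 -2.3; 0 -1.95 0.5 0 0 -3.2; 0 -1.95 0.5 0 0 -4.1; 0 -1.95 0.5 0 0 -5; 0 -1.95 0.5 0 0 -5.9; 0 -1.95 0.5 0 0 -6.8; 0 -1.95 0.5 0 0 -7.7; 0 -1.95 0.5 0 0 -8.6; 0 -1.95 0.7 0 0 -9.5; 0 -1.95 1.1 0 0 -10.4; 0 -1.95 1.5 0 0 -11.25; 0 -1.95 1.9 0 0 -11.25; 0 -1.95 2.25 0 0 -11.25; 0 -1.95 2.25 0 0 -11.25; 0 -1.95 2.25 0 0 -11.25' 0 30
python3 - <<'E'
from h import *
th=-.06;o=np.array([.575,.0945]);R=np.array([[np.cos(th),-np.sin(th)],[np.sin(th),np.cos(th)]])
s=sense(); print(s["tcp_pos"],s["joints"],Ro.from_rotvec(s["orientation"]).as_matrix().round(3))
w=viewer.camera("wrist"); cv2.imwrite("pics/w9.png",w["img"][:,:,::-1])
R0=Ro.from_rotvec(s["orientation"]).as_matrix()
def tl(p,z,phi):
    Rt=Ro.from_rotvec(phi*np.array([-np.sin(th)*-1*0,-1,0])).as_matrix()  # placeholder
    ax=np.array([-np.sin(th),np.cos(th),0]); Rt=Ro.from_rotvec(-phi*ax).as_matrix()@Rdown(np.pi/2+th)
    P_=np.append(o+R@p,z); print((R0.T@(P_-s["tcp_pos"])/.04).round(3),(Ro.from_matrix(R0.T@Rt).as_rotvec()/np.radians(8)).round(3),'toolz',Rt[:,2].round(2))
D=np.radians
tl([-.14,.001],.12,D(15)); tl([-.14,.001],.075,D(15)); tl([-.14,.001],.025,D(15))
E
```

```text
t: 20.6
tcp_pos: [0.3667, 0.1075, 0.1319]
orientation: [0.094, 3.135, -0.006]
ft_force: [-1.1, -0.2, 0.4]
grip_width: 0.005
[0.36665728 0.10747935 0.13186109] [ 0.08209509 -0.3438431   2.19771312 -0.00444633  1.28298479 -1.42758318] [[-0.998  0.06   0.005]
 [ 0.06   0.998 -0.004]
 [-0.005 -0.004 -1.   ]]
[-1.717  0.014  0.306] [-0.025 -1.837  0.004] toolz [ 0.26 -0.02 -0.97]
[-1.711  0.018  1.431] [-0.025 -1.837  0.004] toolz [ 0.26 -0.02 -0.97]
[-1.704  0.023  2.681] [-0.025 -1.837  0.004] toolz [ 0.26 -0.02 -0.97]
```

View pics/w9.png

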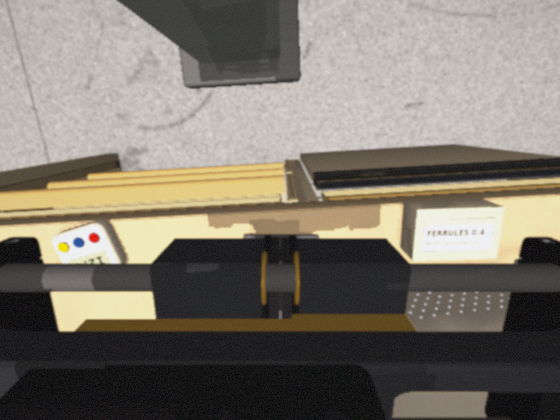

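```bash
python3 -m jog '-0.4 0 0.1 0 -0.4 0; -0.8 0 0.2 0 -0.8 0; -1.2 0 0.3 0 -1.2 0; -1.7 0 0.3 0 -1.6 0; -1.7 0 0.3 0 -1.84 0; -1.7 0 0.8 0 -1.84 0; -1.7 0 1.3 0 -1.84 0; -1.7 0 1.3 0 -1.84 0; -1.7 0 1.3 0 -1.84 0' 0
python3 - <<'E'
from h import *
w=viewer.camera("wrist"); cv2.imwrite("pics/w10.png",w["img"][:,:,::-1]); w=viewer.camera("side"); zoom(w,120,60,180,180,3.3,"s10.png")
print(sense()["joints"])
E
```

```text
t: 21.55
tcp_pos: [0.4357, 0.1033, 0.0816]
orientation: [0.085, 2.877, -0.016]
ft_force: [0.7, -0.1, 0.3]
grip_width: 0.003
[ 0.09120429 -0.32245206  2.30722995 -0.05438072  0.89511623 -1.39169852]
```

View pics/s10.png

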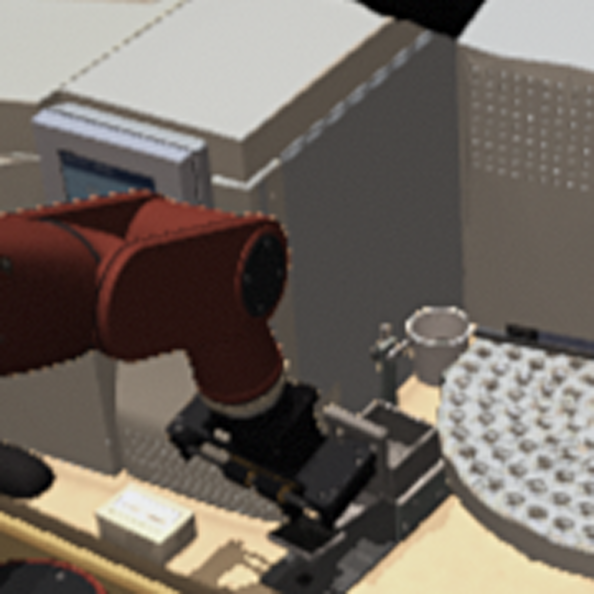

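Run:
```python
from h import *
s=sense();R0=Ro.from_rotvec(s["orientation"]).as_matrix()
for d in (.01,.02,.03,.04,.05,.055,.06): print(d,(R0.T@[0,0,-d]/.04).round(3))
```

```text
0.01 [0.066 0.001 0.241]
0.02 [0.131 0.002 0.482]
0.03 [0.197 0.002 0.724]
0.04 [0.263 0.003 0.965]
0.05 [0.328 0.004 1.206]
0.055 [0.361 0.004 1.327]
0.06 [0.394 0.005 1.447]
```

```bash
python3 -m jog '0.03 0 0.12 0 0 0; 0.07 0 0.24 0 0 0; 0.1 0 0.36 0 0 0; 0.13 0 0.48 0 0 0; 0.15 0 0.54 0 0 0; 0.16 0 0.6 0 0 0; 0.18 0 0.66 0 0 0; 0.2 0 0.72 0 0 0; 0.21 0 0.78 0 0 0; 0.23 0 0.84 0 0 0; 0.23 0 0.84 0 0 0' 0
python3 - <<'E'
from h import *
print(sense()["ft_force"])
s=viewer.camera("side"); zoom(s,180,130,110,110,5.4,"s11.png"); t=viewer.camera("top"); zoom(t,190,150,80,110,5.4,"t11.png")
E
```

```text
t: 22.75
tcp_pos: [0.437, 0.1034, 0.0481]
orientation: [0.085, 2.874, -0.016]
ft_force: [-2.9, 1.0, 5.8]
grip_width: 0.005
[-2.94444336  0.98275525  5.79328342]
```

View pics/s11.png

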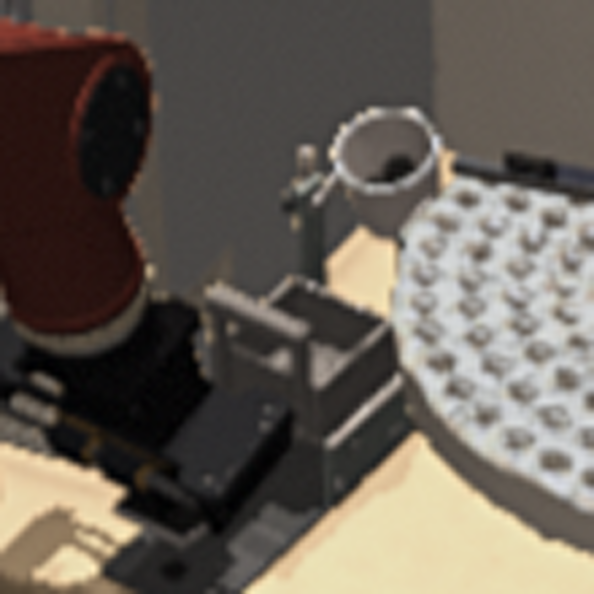

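View pics/t11.png

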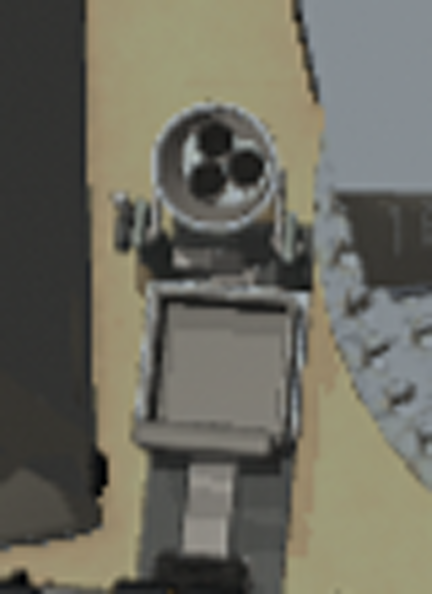

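```bash
python3 -m jog '0.02 0 0.07 0 0 0; 0.04 0 0.14 0 0 0; 0.06 0 0.21 0 0 0; 0.08 0 0.28 0 0 0; 0.1 0 0.36 0 0 0; 0.12 0 0.43 0 0 0; 0.14 0 0.5 0 0 0; 0.15 0 0.56 0 0 0; 0.16 0 0.6 0 0 0; 0.16 0 0.6 0 0 0' 0
python3 - <<'E'
from h import *
print(sense()["ft_force"])
s=viewer.camera("side"); zoom(s,180,130,110,110,5.4,"s12.png")
E
```

```text
t: 23.85
tcp_pos: [0.4367, 0.1034, 0.0232]
orientation: [0.085, 2.875, -0.016]
ft_force: [-3.7, 1.5, 3.9]
grip_width: 0.004
[-3.67407398  1.45711848  3.86060389]
```

View pics/s12.png

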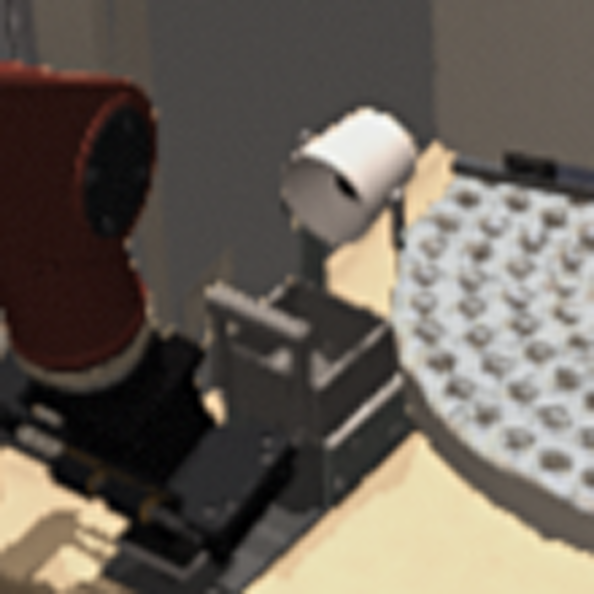

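```bash
python3 -m jog '0.02 0 0.07 0 0 0; 0.04 0 0.14 0 0 0; 0.06 0 0.21 0 0 0; 0.08 0 0.28 0 0 0; 0.09 0 0.34 0 0 0; 0.09 0 0.34 0 0 0; 0.09 0 0.34 0 0 0; 0.09 0 0.34 0 0 0' 0
python3 - <<'E'
from h import *
print(sense()["ft_force"])
s=viewer.camera("side"); zoom(s,180,130,110,110,5.4,"s13.png"); t=viewer.camera("top"); zoom(t,190,150,80,110,5.4,"t13.png")
E
```

```text
t: 24.7
tcp_pos: [0.4374, 0.1034, 0.0096]
orientation: [0.085, 2.874, -0.015]
ft_force: [-0.2, 0.4, 4.5]
grip_width: 0.007
[-0.20002986  0.392086    4.54404562]
```

View pics/s13.png

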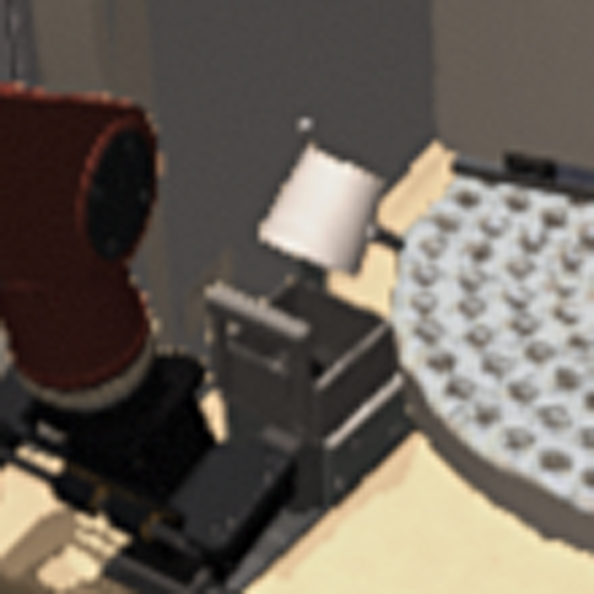

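View pics/t13.png

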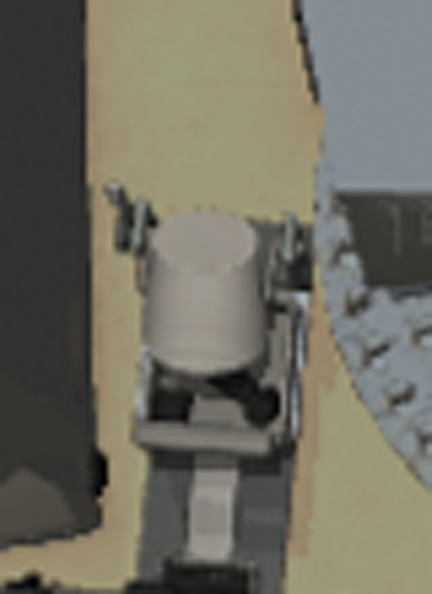

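Run:
```python
from h import *
w=viewer.camera("wrist"); cv2.imwrite("pics/w13.png",w["img"][:,:,::-1]); s=viewer.camera("side"); zoom(s,170,190,80,60,9,"s13b.png"); t=viewer.camera("top"); zoom(t,190,220,80,70,8,"t13b.png"); print(sense()["ft_force"])
```

```text
[0.59414948 0.29691303 3.79368042]
```

View pics/w13.png

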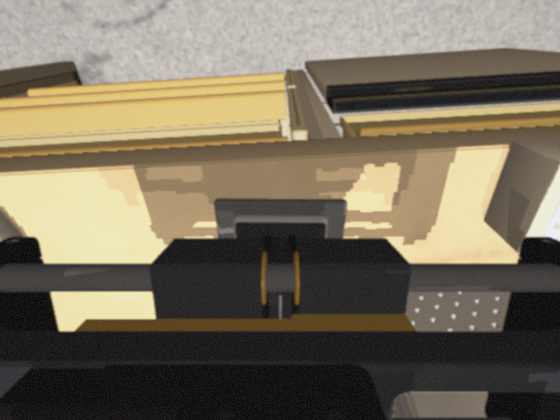

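View pics/s13b.png

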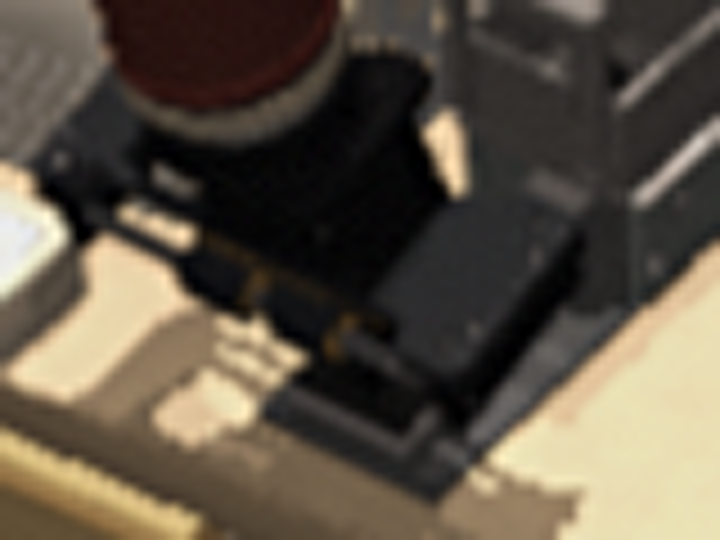

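View pics/t13b.png

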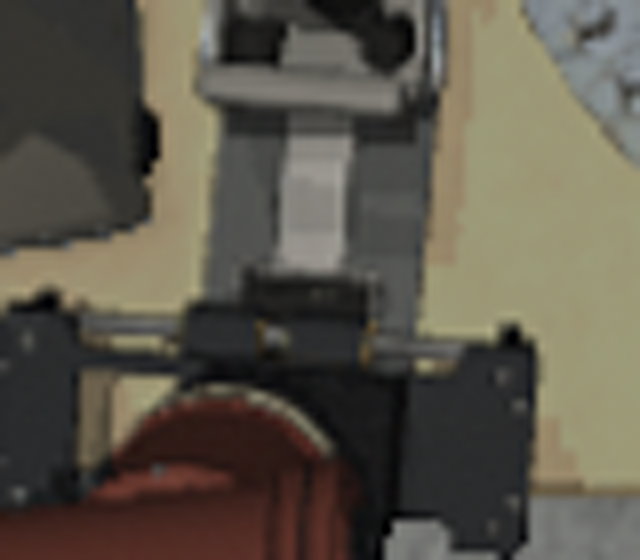

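```bash
python3 -m jog '0.01 0 0.04 0 0 0; 0.02 0 0.07 0 0 0; 0.02 0 0.07 0 0 0' 0;python3 -m jog '0.01 0 0.04 0 0 0; 0.02 0 0.07 0 0 0; 0.02 0 0.07 0 0 0' 0
python3 - <<'E'
from h import *
s=viewer.camera("side"); zoom(s,200,130,90,90,6,"s14.png")
E
```

```text
t: 25.25
tcp_pos: [0.4376, 0.1034, 0.0067]
orientation: [0.085, 2.873, -0.015]
ft_force: [1.3, 0.1, 3.9]
grip_width: 0.004
t: 25.55
tcp_pos: [0.438, 0.1034, 0.0042]
orientation: [0.085, 2.873, -0.015]
ft_force: [-3.0, -0.5, 10.4]
grip_width: 0.004
```

View pics/s14.png

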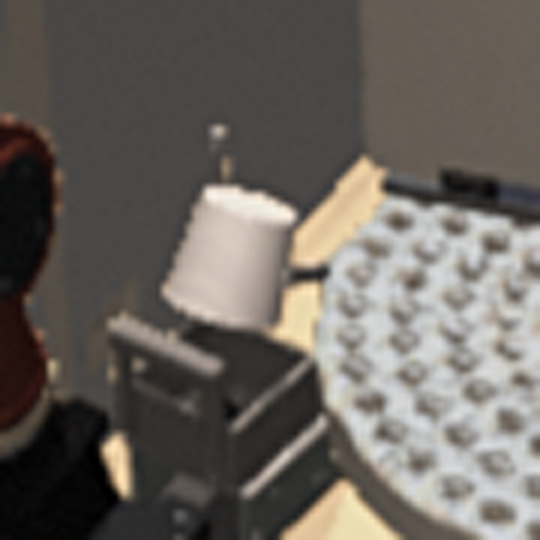

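Run:
```python
from h import *
th=-.06;o=np.array([.575,.0945]);R=np.array([[np.cos(th),-np.sin(th)],[np.sin(th),np.cos(th)]])
s=viewer.camera("side");zoom(s,170,190,80,60,9,"s14b.png")
def tip(a,x,y,z):
    dx,dz=x+15,z-38; c,sn=np.cos(a),np.sin(a)
    X=-15+dx*c-dz*sn; Z=38+dz*c+dx*sn
    return np.append(o+R@[X/1e3,y/1e3],Z/1e3)
for a in (0,.2,.27,.32,.35):
    print(a,[(((proj(s,tip(a,x,y,68))-[170,190]+.5)*9).round(0)) for x,y in((-159,26),(-159,-26),(-109,-26))], tip(a,-137,0,68).round(4))
print(((proj(s,sense()["tcp_pos"])-[170,190]+.5)*9).round(0))
# cup mouth center & foot center as function of angle (axis near x=91?,unknown)
```

```text
0 [array([285., 290.]), array([401., 347.]), array([488., 268.])] [0.4382 0.1027 0.068 ]
0.2 [array([286., 355.]), array([400., 412.]), array([484., 314.])] [0.4347 0.1029 0.0432]
0.27 [array([289., 376.]), array([402., 433.]), array([484., 329.])] [0.4347 0.1029 0.0344]
0.32 [array([291., 389.]), array([405., 446.]), array([484., 339.])] [0.435  0.1029 0.0281]
0.35 [array([293., 397.]), array([407., 454.]), array([485., 345.])] [0.4354 0.1029 0.0243]
[391. 413.]
```

View pics/s14b.png

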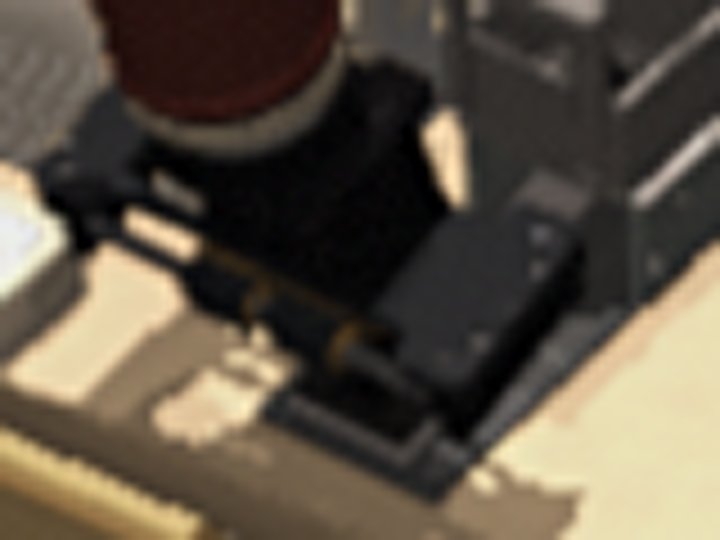

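```bash
python3 -m jog '0.01 0 0.05 0 0 0; 0.02 0 0.07 0 0 0; 0.02 0 0.07 0 0 0; 0.02 0 0.07 0 0 0; 0.02 0 0.07 0 0 0' 0
python3 - <<'E'
from h import *
w=viewer.camera("wrist"); print(proj(w,sense()["tcp_pos"])); zoom(w,200,180,170,120,4.5,"w15.png"); s=viewer.camera("side");zoom(s,170,130,120,120,5,"s15.png"); print(sense()["ft_force"])
E
```

```text
t: 26.15
tcp_pos: [0.4383, 0.1034, 0.0029]
orientation: [0.085, 2.873, -0.016]
ft_force: [-14.7, -1.4, 30.8]
grip_width: 0.002
[279.7413157  241.09434572]
[-14.93637966  -1.58621065  31.96667798]
```

View pics/w15.png

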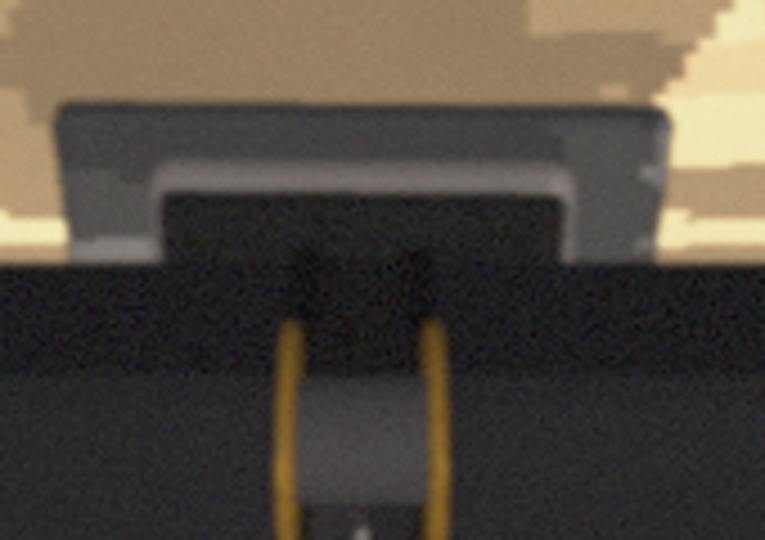

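View pics/s15.png

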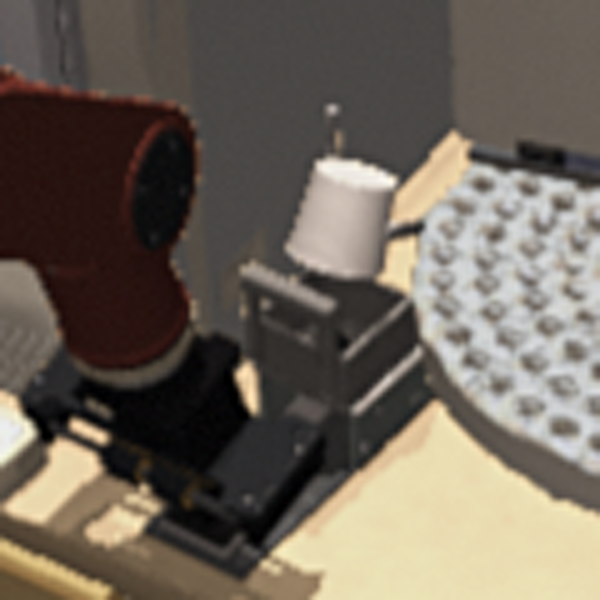

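Run:
```python
from h import *
th=-.06;o=np.array([.575,.0945]);R=np.array([[np.cos(th),-np.sin(th)],[np.sin(th),np.cos(th)]])
s=viewer.camera("side");im=s["img"]
W=lambda x,z: np.append(o+R@[x/1e3,0],z/1e3)
# axis px,pz fit: mid at rest (91,150), pivot ~ (52,150)
for a in (2.3,2.43,2.5,2.65):
  for piv in ((52,150),(52,160)):
    def rot(x,z):
        dx,dz=x-piv[0],z-piv[1]; return piv[0]+dx*np.cos(a)-dz*np.sin(a), piv[1]+dx*np.sin(a)+dz*np.cos(a)
    f=proj(s,W(*rot(91,120))); m=proj(s,W(*rot(91,180)))
    print(a,piv,rot(91,150),((f-[170,130]+.5)*5).round(0),((m-[170,130]+.5)*5).round(0),'slope',round((f-m)[0]/(f-m)[1],3))
```

```text
2.3 (52, 150) (np.float64(26.01523517008686), np.float64(179.08250327489208)) [378. 151.] [339. 234.] slope -0.47
2.3 (52, 160) (np.float64(33.472287291854066), np.float64(195.74526348769032)) [384. 124.] [345. 208.] slope -0.47
2.43 (52, 150) (np.float64(22.464412000242792), np.float64(175.46858931131834)) [372. 157.] [338. 242.] slope -0.394
2.43 (52, 160) (np.float64(28.99481951596544), np.float64(193.04181700356378)) [378. 130.] [344. 216.] slope -0.394
2.5 (52, 150) (np.float64(20.755398993669587), np.float64(173.3404136200543)) [369. 160.] [339. 247.] slope -0.355
2.5 (52, 160) (np.float64(26.74012043470915), np.float64(191.35184977552365)) [374. 133.] [343. 220.] slope -0.355
2.65 (52, 150) (np.float64(17.61829436074685), np.float64(168.40919111030541)) [363. 169.] [339. 255.] slope -0.273
2.65 (52, 160) (np.float64(22.338599773645676), np.float64(187.22501306908828)) [367. 141.] [343. 229.] slope -0.272
```

```bash
python3 -m jog '0 0 -0.02 0 0 0; 0 0 -0.02 0 0 0; 0 0 -0.02 0 0 0; 0 0 -0.02 0 0 0' 0
python3 -m jog '-0.02 0 -0.07 0 0 0; -0.05 0 -0.2 0 0 0; -0.1 0 -0.36 0 0 0; -0.14 0 -0.5 0 0 0; -0.18 0 -0.66 0 0 0; -0.22 0 -0.8 0 0 0; -0.26 0 -0.96 0 0 0; -0.3 0 -1.1 0 0 0; -0.34 0 -1.25 0 0 0; -0.38 0 -1.4 0 0 0; -0.44 0 -1.6 0 0 0; -0.5 0 -1.85 0 0 0; -0.2 0 -2 0 0 0; 0.4 0 -2.2 0 0 0; 1 0 -2.2 0 0 0; 1 0 -2.2 0 0 0' 0
python3 - <<'E'
from h import *
s=viewer.camera("side"); zoom(s,180,130,110,110,5.4,"s16.png"); t=viewer.camera("top"); zoom(t,190,150,80,130,4.5,"t16.png"); w=viewer.camera("wrist"); cv2.imwrite("pics/w16.png",w["img"][:,:,::-1])
E
```

```text
t: 26.7
tcp_pos: [0.4381, 0.1034, 0.004]
orientation: [0.084, 2.873, -0.016]
ft_force: [-3.7, -1.0, 11.9]
grip_width: 0.003
t: 28.3
tcp_pos: [0.3735, 0.1074, 0.077]
orientation: [0.083, 2.876, -0.017]
ft_force: [1.0, 0.1, -0.6]
grip_width: 0.001
```

View pics/s16.png

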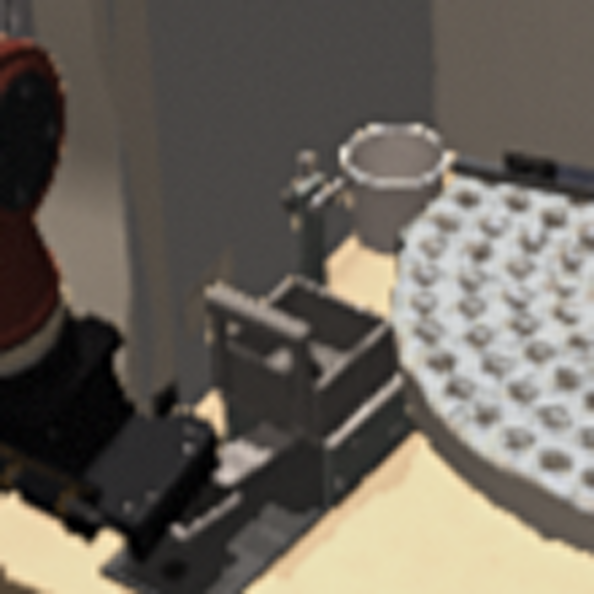

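View pics/t16.png

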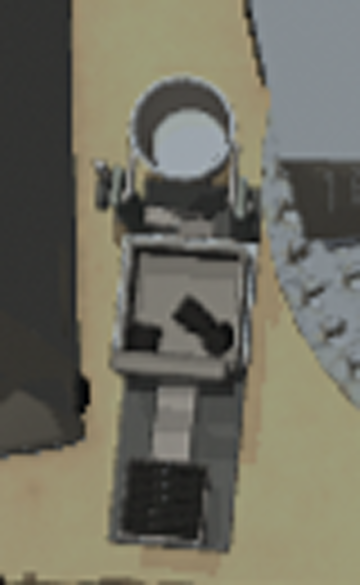

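View pics/w16.png

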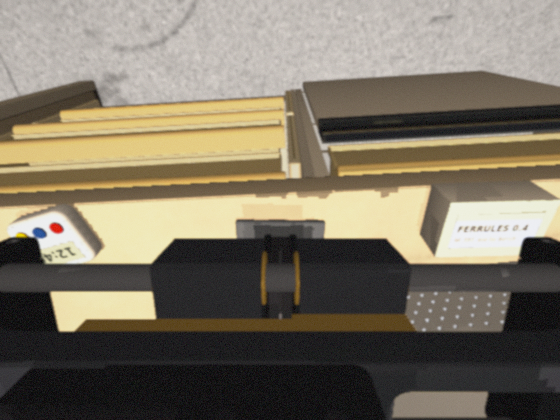

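```bash
python3 -m jog '0 0 -0.5 0 0 0; 0 0 -1 0 0 0; 0 0 -1.3 0 0 0; 0 0 -1.3 0 0 0; 0 0 -1.3 0 0 0; 0 0 -1.3 0 0 0'
python3 - <<'E'
from h import *
s=viewer.camera("side"); t=viewer.camera("top"); zoom(t,205,195,50,50,12,"t17.png"); zoom(s,130,130,170,140,4,"s17.png"); print(sense()["ft_force"],sense()["t"])
T=lambda x,y:(190+x/4.5-.4,150+y/4.5-.4)
th=-.06;o=np.array([.575,.0945]);Rt=np.array([[np.cos(th),np.sin(th)],[-np.sin(th),np.cos(th)]])
for p in ((123,240),(258,250)): print((Rt@(atz(t,T(*p),.108)[:2]-o)*1000).round(1))
print('timer',atz(t,(295,271),.02))
E
```

```text
t: 29.05
tcp_pos: [0.3633, 0.1082, 0.1285]
orientation: [0.085, 2.873, -0.016]
ft_force: [-0.1, 0.2, -0.4]
grip_width: 0.002
[-1.21560156 -0.58814771  0.21124778] 29.15
[30.2 38.9]
[ 30.7 -48.4]
timer [ 0.41587721 -0.10277506  0.02      ]
```

View pics/t17.png

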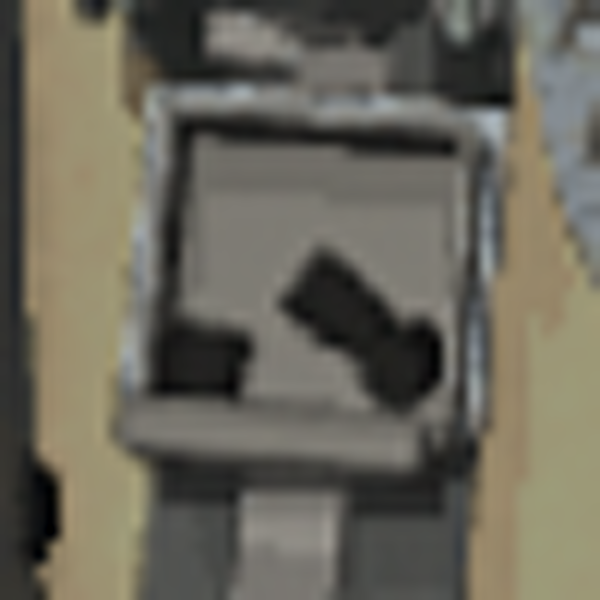

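View pics/s17.png

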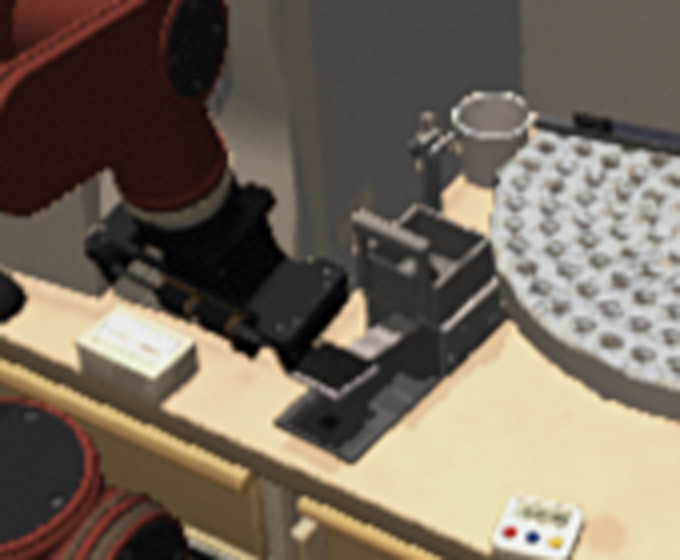

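Run:
```python
from h import *
w=viewer.camera("wrist"); s=sense()
def T(p,r):
    M=np.eye(4); M[:3,:3]=Ro.from_rotvec(r).as_matrix(); M[:3,3]=p; return M
E=np.array(w["extrinsics"]); C=E@T(s["tcp_pos"],s["orientation"])
w2=dict(w); w2["extrinsics"]=C@np.linalg.inv(T([.4383,.1034,.0029],[.085,2.873,-.016]))
th=-.06;o=np.array([.575,.0945]);R=np.array([[np.cos(th),-np.sin(th)],[np.sin(th),np.cos(th)]])
def tip(a,x,y,z):
    dx,dz=x+15,z-38; c,sn=np.cos(a),np.sin(a)
    return np.append(o+R@[(-15+dx*c-dz*sn)/1e3,y/1e3],(38+dz*c+dx*sn)/1e3)
q=lambda p:((proj(w2,p)-[200,180]+.5)*4.5).round(0)
for a in (.2,.28,.32,.35): print(a,q(tip(a,-159,26,68)),q(tip(a,-159,-26,68)))
print('base front',[q(np.append(o+R@[-.165,y],.006)) for y in(.042,-.042)])
```

```text
0.2 [585. 292.] [123. 291.]
0.28 [571. 235.] [139. 234.]
0.32 [565. 211.] [146. 210.]
0.35 [560. 195.] [151. 195.]
base front [array([673., 122.]), array([ 39., 121.])]
```

```bash
python3 -c "
from workcell import ticket
print(ticket.close_job())"
```

```text
the job is handed in; nothing more can be done
None
```

The job is done and handed in at about 29 s on the robot's clock, well under the 69 s limit. No verdict is reported, so what follows is what I measured.

**Tray:** I gripped it by its handle and set it on the tipper's table. Its centre was about 9 mm in front of the table's centre and within about 5 mm sideways, with the handle to the front. My first grasp failed: the fingers had not finished closing when I lifted, so I repeated it deeper and with a longer close.

**Treadle:** I pressed it with the shut fingers until it met a hard stop. The force rose to about 31 N, and pad and cup in the pictures fit the 0.35 rad stop (cup about 2.6 rad). Then I let it up.

**Last pictures:**
- All three stoppers lie in the tray.
- The cup is empty and upright, and the treadle is back up.
- The timer and carton look unmoved.
- The gripper is clear of everything, with a force reading near zero.

**One disagreement:** at the stop the measured tool tip was about 20 mm lower than the pad's expected height. I could not explain this. The camera views still showed the pad at its stop with the fingers on it. I could not check directly that the contact counted as finger contact.

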